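# Open the fume booth's sash to its working height

### The arm

A 6-joint arm with a two-finger parallel gripper is mounted at the origin on a cart in front of the work surface, level with it; the furniture and walls round the work are solid. World frame = base frame: x ahead of the robot, y to its left, z up, the work surface at z = 0. Lengths are in m, angles in rad, forces in N, time in s.
With the tool pointing down it reaches from about 0.35 to 0.85 m from the base axis. Payload 8.1 kg.
Tool frame: the origin (TCP) lies midway between the tips of the shut fingers; the grasp point (between the pads) lies robot.grasp_offset behind it (robot.grasp_offset is the distance from the TCP to the grasp point, in m); z points along the fingers, y is the direction in which the jaws open and shut (so a half turn about z gives the same grasp; the last joint's range is limited). The gripper opens to 93 mm and grips with 3 to 60 N. Pads are 15 mm wide; open, the fingers measure 128 mm over their backs; the gripper's body (75 mm by 188 mm) begins 65 mm behind the grasp point.
Start: joints at [1.19, 0.13, 1.488, -0, 1.523, -0.085], TCP at [0.175, 0.574, 0.186] pointing down, gripper open.
Joint ranges: [-2.96, 2.96], [-0.89, 2.26], [0.02, 2.5], [-1.34, 4.48], [0, 2.73], [-2.66, 2.66]. Speed limits (rad/s): [2.39, 2.39, 2.79, 3.14, 3.14, 3.14].

### API

Orientations are given as a rotation vector (axis times angle).
In Python, from plant import robot gives the robot as it stands.
- The arm moves only by the shell command python3 -m handwheel 'ROWS' [OPENING] [FORCE]. ROWS is text: rows parted by semicolons, each of 6 numbers parted by spaces: the shift along the world's x, y, z each as a share of 0.3 m, from -1 to 1, then the turn, a rotation vector about the world's x, y, z each as a share of 45 degrees, from -1 to 1. A call has 1 to 5 rows; each row is the pose to reach, as a shift and turn from the pose commanded when the call began; what a row does not reach only later rows make up. A row lasts 1/10 s, in which the tool goes at most 50 mm and 8.59 degrees, less where a joint would pass 70% of its speed; a pose out of reach is approached as far as the arm can. A call with a number of a shift or a turn outside -1 to 1 is refused whole. A call with a gripper value outside its range is refused whole. OPENING is the closure, from -1 (fully open) to 1 (shut), set as the call begins (- or left out, the last holds). The fingers move at their own pace and stop on an object; FORCE is the grip in N (left out, the last holds). Time passes only in rows, so rows that repeat a pose let the fingers close. It gives the time, the measured TCP pose, the force and the opening at its end, in the units of the state.
- robot.read_state(): the state, without advancing time (a new reading comes with each control period).
- robot.read_camera(name): name is "scene" or "top" or "wrist"; returns (picture, depth): 480x640x3 uint8, red, green, blue; 480x640 float32, m along the optical axis (not along the pixel's ray), 0 where there is no reading.
- robot.camera_model(name): a dict with "camera_matrix" (3x3 intrinsics, pixels), "pose" (4x4, takes a point from camera to world coordinates); the wrist camera has in their place "tool_from_camera" (4x4, takes a point from camera to tool coordinates, whose origin is the TCP and whose axes are the flange's). Camera axes: x right, y down, z forward; pixel columns grow to the right and rows downward; lengths in m; the calibration is good to about 2 mm. A picture is of the moment at which its call begins: read the wrist's pose just before it. camera_model takes no time and is no camera call.
- robot.close_job(): hands the job in, once; it reports no verdict.
Trained networks look in the newest picture that a camera, given by its name, has taken for a name from the list of things; names that differ only in an ending like _2 or _b are one class to them, and where a whole thing is asked for, a point or a joint stands for the part that bears it (a point fixed in the world has none). Each returns a list of dicts, best first, with "conf" (0 to 1); they miss things now and then, are a little off and sometimes report something else, mostly with a low value. They report only what shows in the picture. A call takes as long as a camera call.
- robot.look_for(camera, query): "rect" ([centre column, centre row, width, height] in pixels, round what is visible of it).
- robot.silhouettes(camera, query): "pixels" (480x640 bool, what is visible of it) and "rect" ([centre column, centre row, width, height] in pixels, round what is visible of it).
- robot.tip_of(camera, query): "at" ([row, column] in pixels: a listed point, or the origin of a listed thing).
The state is a dict: "t": time; "q": joint angles; "dq": joint speeds; "joint_torque": joint torques, N m; "tool_pos": TCP position; "orientation": TCP orientation; "force": force on the tool from outside, world axes, zero at the start; "wrist_torque": the same for the moment, N m; "opening": finger opening in m.
Only numpy, scipy, OpenCV 4.12 (cv2) and the standard library are available. Lean on these libraries where they do the work, as an engineer would, in place of code of your own. Each camera call takes 0.05 s, during which the arm holds its last target.

### The job

Get the fume booth ready for gluing: first switch on its extraction fan by pushing the red lever on the left column all the way down, then push the counterweighted window up with the fingers from beneath its lip until its red pointer is level with the green working-height marker, and leave it standing there. Do not pinch the lip, shift the marker or disturb anything else on the bench or in the booth.

Things in the scene. Friction and masses are not known exactly. Their poses are not given: they have to be found in the camera images.
- booth: fume booth fixed on the right of the bench, 200 mm deep, 266 wide, 552 tall. Origin: centre of its footprint at bench level; own -x points out of its front to the robot, +y to its left as the robot sees it. Column faces at own x = -0.100; a grey sill (top at 109 mm) stands 20 mm behind them under the closed window; before the sill, below the lip, it is open down to the bench.
- fan_switch (a joint): fan switch lever, in rad: 0 is off (lever points out of the column and 0.5 rad above level), 1.0 is on (all the way down, 0.5 rad below level). It turns about a level axis along the booth's own y through own point (-0.120, 0.110, 0.225); friction keeps it where it is left; 1 to 2 N at the tip moves it.
- switch_tip (a point): outer end of the red lever's grip, on its centre line; grip 36 mm long, 22 mm wide, 12 mm thick; lever 66 mm long from its pivot. The grey switch housing (38 mm wide, 72 mm tall) stands 22 mm out of the left column; the green dot on it is at the bottom (on), the red one at the top (off).
- sash (a joint): height of the window above its closed position, in m: 0 closed to 0.165 fully up. Slides straight up in the columns, balanced by a brass counterweight in the right column to within about 0.6 N, with about 2 N of friction, so it stays where it is left, and can also be pushed down from the top of its lip.
- lip_edge (a point): middle of the lower front edge of the lip, which moves with the window; 110 mm over the bench when closed. The lip is a level ledge along the bottom of the window, 160 mm long (along the booth's own y), 16 mm thick, and stands 45 mm out in front of the column faces; its upper 10 mm are aluminium, its lower 6 mm a black nylon finger strip.
- lip_strip: smooth, slippery black nylon finger strip, the underside of the lip, 49 mm deep, 160 mm long, 6 mm thick; the surface to push on from beneath. Origin: as lip_top, 11 mm above the underside.
- lip_top: aluminium upper part of the lip, 48 mm deep, 160 mm long, 10 mm thick. Origin: at the lip's aluminium mid height, in the plane of the column faces, midway across the booth.
- pointer (a point): tip of the small red pointer at the right end of the lip, on the yellow scale with black ticks every 10 mm on the right column; moves with the window.
- mark (a point): working-height mark: the point on the white line across the middle of the green rider on the scale at which the pointer must arrive; the rider is 16 mm tall, 15 mm wide, stands 9 mm out of the right column, and sits 70 to 150 mm above the pointer's closed height.
- glue_bottle: yellow glue bottle with orange nozzle, 55 mm across, 156 mm tall, standing inside the booth; origin: centre of its underside; a bystander, leave it alone.
- offcut_1: small pine block 42 x 80 x 36 mm lying inside the booth; origin: centre of its underside; a bystander, leave it alone.
- tape_measure: orange tape measure 32 x 93 mm, 64 mm tall, standing on the bench in front of the booth; origin: centre of its underside; a bystander, leave it alone.
- paint_brush: flat paint brush with wooden handle, 192 x 38 x 16 mm, lying on the bench in front of the booth; origin: centre of its underside; a bystander, leave it alone.
- sanding_block: black and grey sanding block 110 x 58 x 30 mm on the bench to the left of the booth; origin: centre of its underside; a bystander, leave it alone.
- pliers_1: red-handled pliers, 185 x 36 x 14 mm, lying on the bench near the robot; origin: centre of its underside; a bystander, leave it alone.

How it is judged:
By the outcome, as a careful person would: the job done as asked, in the order asked, and still so for the second after the job is handed in, with the robot touching nothing.
It also fails if it takes over 48 s, if anything falls off the work surface, if the arm or the gripper's body presses on something with over 40 N, if the wrist force passes 120 N, or if a joint passes its speed limit or range.

## Working session

There is one attempt and no reset: what is moved stays moved. The work goes in short steps, Python scripts to look and compute and a shell command to move; the robot and the scene stay as the last step left them, time stands still between calls to the robot, and variables do not carry over. Pictures are saved under pics/ and viewed, and the job is handed in when it is done.

```bash
ls; mkdir -p pics; cat > h.py <<'E'
import numpy as np,cv2
from plant import robot
def snap(n,f):
    im,d=robot.read_camera(n); cv2.imwrite('pics/'+f,im[:,:,::-1]); np.save('pics/'+f[:-4]+'.npy',d); return im,d
def w(n,u,v,z):
    m=robot.camera_model(n);K=np.array(m['camera_matrix']);P=np.array(m['pose'])
    p=np.array([(u-K[0,2])/K[0,0]*z,(v-K[1,2])/K[1,1]*z,z,1]);return (P@p)[:3]
def proj(n,X):
    m=robot.camera_model(n);K=np.array(m['camera_matrix']);P=np.linalg.inv(np.array(m['pose']))
    p=(P@np.append(X,1))[:3];q=K@p;return q[:2]/q[2],p[2]
E
python3 - <<'E'
from h import *
print(robot.read_state(),robot.grasp_offset)
for n in ('scene','top'):
    snap(n,n+'0.png');print(robot.camera_model(n))
    for q in ('switch_tip','lip_edge','pointer','mark','booth','tape_measure','paint_brush','sanding_block','glue_bottle') :
        r=robot.tip_of(n,q); print(n,q,[(x['at'],round(x['conf'],2)) for x in r[:2]])
print(robot.read_state()['t'])
E
```

```text
pics
{'t': 0.0, 'q': array([ 1.18954076e+00,  1.31159125e-01,  1.48927923e+00, -2.08566790e-06,
        1.52300960e+00, -8.54181711e-02]), 'dq': array([-0.0005912 ,  0.00095932, -0.00068031,  0.00044915,  0.00074301,
       -0.00085484]), 'joint_torque': array([-5.71823803e-04, -5.59841931e+01, -4.91760314e+01,  7.68352021e-02,
        3.51011159e-02, -1.15169587e-04]), 'tool_pos': array([0.17467705, 0.57334585, 0.18528876]), 'orientation': array([-4.62944278e-01, -3.10686279e+00,  2.83570064e-03]), 'force': array([-0.34168538, -0.20489998,  0.1743701 ]), 'wrist_torque': array([0.00878684, 0.01628242, 0.02790323]), 'opening': 0.09345764311902095} 0.0188
{'camera_matrix': array([[449.97721942,   0.        , 317.69393788],
       [  0.        , 449.97721942, 237.20226387],
       [  0.        ,   0.        ,   1.        ]]), 'pose': array([[ 0.8752569 , -0.32225138,  0.36066522,  0.1287231 ],
       [-0.48338442, -0.55774319,  0.67473108, -0.88785693],
       [-0.01627445, -0.76490299, -0.64393988,  0.85338701],
       [ 0.        ,  0.        ,  0.        ,  1.        ]])}
scene switc
[... 425 characters left out ...]
  , 515.19504215, 236.22266336],
       [  0.        ,   0.        ,   1.        ]]), 'pose': array([[ 0.45582725, -0.75136194,  0.47715486, -0.14006543],
       [-0.88991684, -0.37483833,  0.25989276, -0.52903929],
       [-0.0164176 , -0.54309435, -0.83951116,  1.3562269 ],
       [ 0.        ,  0.        ,  0.        ,  1.        ]])}
top switch_tip [([248.8, 349.4], 0.57)]
top lip_edge [([318.7, 351.1], 0.65), ([283.6, 389.2], 0.47)]
top pointer [([284.4, 427.7], 0.59)]
top mark [([284.4, 427.3], 0.58), ([270.7, 432.0], 0.49)]
top booth []
top tape_measure [([355.8, 383.2], 0.88)]
top paint_brush [([316.3, 352.2], 0.77), ([266.2, 394.2], 0.66)]
top sanding_block []
top glue_bottle []
1.0
```

View pics/scene0.png

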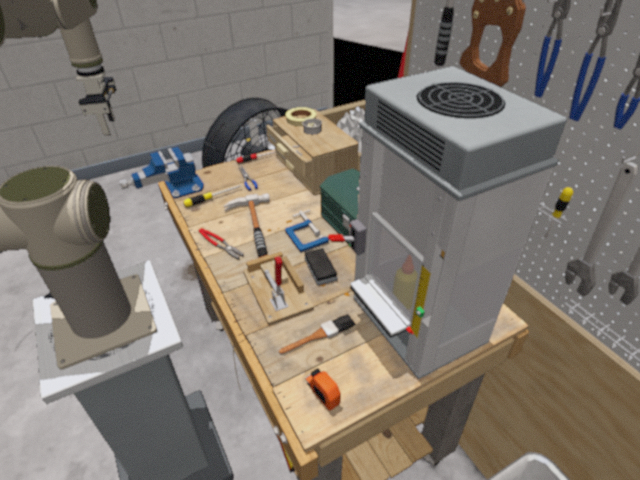

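View pics/top0.png

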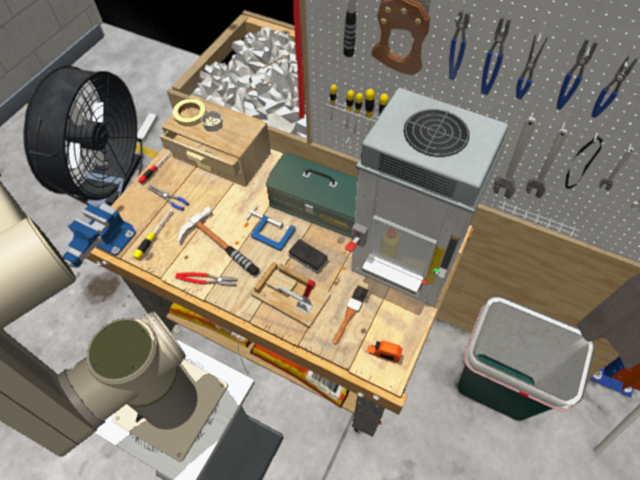

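```bash
python3 - <<'E'
import cv2
a=cv2.imread('pics/scene0.png')[190:390,280:480];cv2.imwrite('pics/s_c.png',cv2.resize(a,None,fx=3,fy=3,interpolation=cv2.INTER_CUBIC))
a=cv2.imread('pics/top0.png')[210:370,310:480];cv2.imwrite('pics/t_c.png',cv2.resize(a,None,fx=3.7,fy=3.7,interpolation=cv2.INTER_CUBIC))
E
```

```text
(no output)
```

View pics/s_c.png

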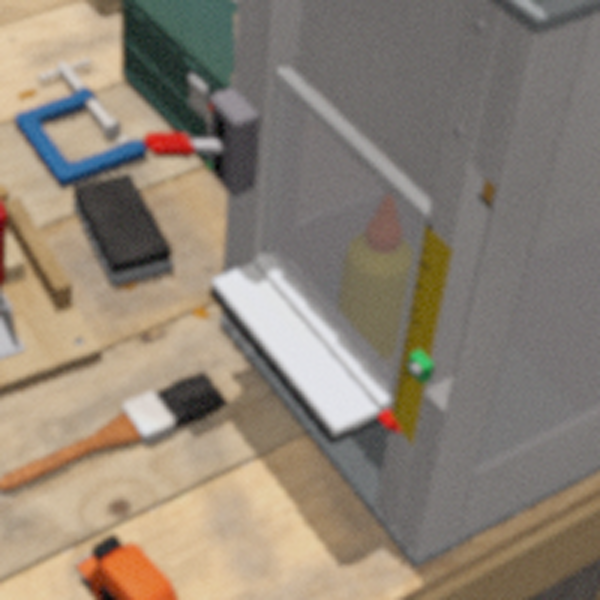

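View pics/t_c.png

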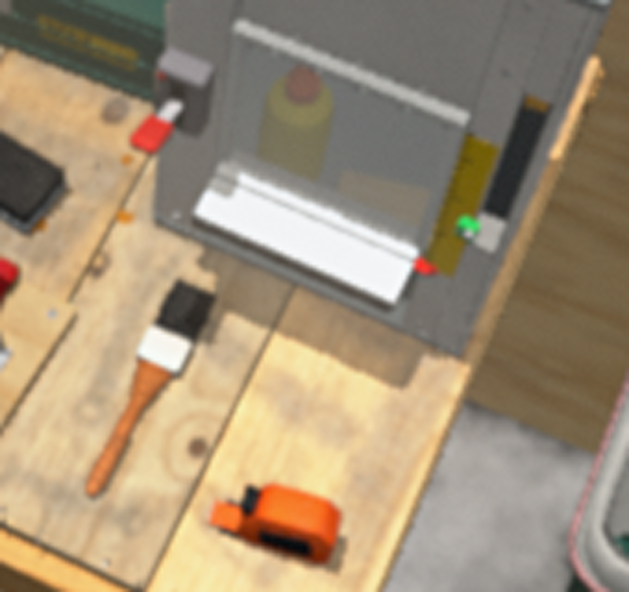

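```bash
cat > fit.py <<'E'
from h import *
from scipy.optimize import least_squares
L=[((-.145,.08,.126),(350.7,286.7),(363,267.6)),((-.145,-.08,.126),None,(418.1,292.2)),
((-.145,-.08,.110),(391.7,336.2),None),
((-.1,-.133,0),(420,376.7),(435.7,306.8)),((-.1,.133,0),None,(352.4,270)),
((-.178,.110,.2566),(328.7,237.7),(347,250)),]
def T(p,X):
    c,s=np.cos(p[2]),np.sin(p[2]);return np.array([p[0]+c*X[0]-s*X[1],p[1]+s*X[0]+c*X[1],X[2]])
def res(p):
    r=[]
    for X,a,b in L:
        for n,m in(('scene',a),('top',b)):
            if m: r+=list(proj(n,T(p,X))[0]-m)
    return r
s=least_squares(res,[.8,-.3,0]);p=s.x
if __name__=='__main__':
    print(p,np.round(s.fun,1))
    def tri(a,b):
        f=lambda X:np.r_[proj('scene',X)[0]-a,proj('top',X)[0]-b]
        r=least_squares(f,T(p,(-.1,-.1,.15)));c,sn=np.cos(p[2]),np.sin(p[2]);d=r.x-[p[0],p[1],0]
        return r.x,(c*d[0]+sn*d[1],-sn*d[0]+c*d[1],d[2]),r.fun
    for nm,a,b in(('mark',(418.3,312.5),(435.7,271.5)),('pointer',(413.3,332.5),(427.6,282.4)),('lever',(328.7,237.7),(347,250))):print(nm,tri(a,b))
    d=np.load('pics/scene0.npy'); dt=np.load('pics/top0.npy')
    for u,v in((330,238),(361,292),(385,318),(420,376),(405,360)):print('s',u,v,w('scene',u,v,d[v,u]))
    for u,v in((349,248),(375,270),(415,286),(427,282),(436,270),(388,347),(352,305)):print('t',u,v,w('top',u,v,dt[v,u]))
    for n in('booth','switch_tip','mark','lip_edge'):pass
E
python3 fit.py
```

```text
[ 0.66520897 -0.37885064  0.02353252] [-1.7 -2.8 -0.3  1.   0.2 -1.1  0.7  2.4 -0.1  2.3 -0.9 -1.4 -2.4  0.8
  0.7 -1.   2.3 -1. ]
mark (array([ 0.55655114, -0.48534238,  0.19409982]), (np.float64(-0.11113352455978522), np.float64(-0.10390549270915679), np.float64(0.19409981957782196)), array([ 0.2537621 , -0.20419669, -0.19817395,  0.39518635]))
pointer (array([ 0.56387215, -0.47464469,  0.11639099]), (np.float64(-0.10356282956160179), np.float64(-0.09338303062860337), np.float64(0.11639098880427715)), array([-0.14624034,  0.12042044,  0.10680325, -0.2292403 ]))
lever (array([ 0.48558361, -0.26726481,  0.24839909]), (np.float64(-0.1769499647818697), np.float64(0.11578158626540494), np.float64(0.24839908607943817)), array([-0.34225786,  0.28370407,  0.22287239, -0.48896241]))
s 330 238 [ 0.48617491 -0.27304917  0.25233781]
s 361 292 [ 0.52929399 -0.3345933   0.12399309]
s 385 318 [ 0.53174945 -0.42112234  0.12512945]
s 420 376 [ 0.56752338 -0.51338167  0.01100968]
s 405 360 [ 0.56154338 -0.46854065  0.01635363]
t 349 248 [ 0.48935575 -0.27028155  0.25236198]
t 375 270 [ 0.52795829 -0.33445846  0.1287453 ]
t 415 286 [ 0.53195271 -0.44900542  0.12691595]
t 427 282 [ 0.55852382 -0.47315971  0.12517512]
t 436 270 [ 0.55711837 -0.4848903   0.20277162]
t 388 347 [ 0.36857424 -0.44725337  0.06111547]
t 352 305 [ 0.45318491 -0.30498802  0.02151017]
```

```bash
python3 -m handwheel '0.08 -0.1 0.15 0 0 0.1; 0.15 -0.25 0.3 0 0 0.2; 0.25 -0.4 0.4 0 0 0.3; 0.3 -0.55 0.45 0 0 0.41;0.35 -0.7 0.45 0 0 0.41' 1; python3 -m handwheel '0.05 -0.15 0 0 -0.15 0;0.1 -0.3 0 0 -0.3 0;0.15 -0.45 0 0 -0.45 0;0.2 -0.6 0 0 -0.6 0;0.25 -0.75 0 0 -0.7 0'
```

```text
t: 1.5
tool_pos: [0.2701, 0.392, 0.3183]
orientation: [-0.047, 3.139, 0.004]
force: [1.5, 0.3, 0.5]
opening: 0.0575
t: 2.0
tool_pos: [0.362, 0.1942, 0.3177]
orientation: [-0.028, 2.618, -0.055]
force: [0.9, 1.6, 1.0]
opening: 0.0174
```

```bash
python3 -m handwheel '0 0 0 0 0 0;0 0 0 0 0 0'
```

```text
t: 2.2
tool_pos: [0.3628, 0.1961, 0.323]
orientation: [-0.023, 2.614, -0.044]
force: [0.3, -0.6, -0.1]
opening: 0.0022
```

```bash
python3 -m handwheel '0.1 -0.15 0 0 -0.1 0;0.15 -0.3 0 0 -0.2 0;0.2 -0.45 0 0 -0.22 0;0.2 -0.6 0 0 -0.22 0;0.2 -0.75 0 0 -0.22 0';python3 -m handwheel '0 0 0 0 0 0;0 0 0 0 0 0'
```

```text
t: 2.7
tool_pos: [0.502, 0.0709, 0.3411]
orientation: [-0.015, 2.474, -0.059]
force: [-0.1, 0.3, 0.3]
opening: 0.0007
t: 2.9
tool_pos: [0.5015, 0.0694, 0.3408]
orientation: [-0.008, 2.475, -0.062]
force: [-0.2, 0.2, 0.2]
opening: 0.0003
```

```bash
python3 - <<'E'
from h import *
from scipy.spatial.transform import Rotation as R
s=robot.read_state();r=R.from_rotvec(s['orientation']);print(r.as_matrix().round(3),s['q'].round(2))
snap('top','t1.png');snap('scene','s1.png')
E
```

```text
[[-0.786  0.01   0.618]
 [-0.021  0.999 -0.042]
 [-0.618 -0.046 -0.785]] [ 0.14 -0.89  2.15 -0.14  1.23 -1.43]
```

View pics/s1.png

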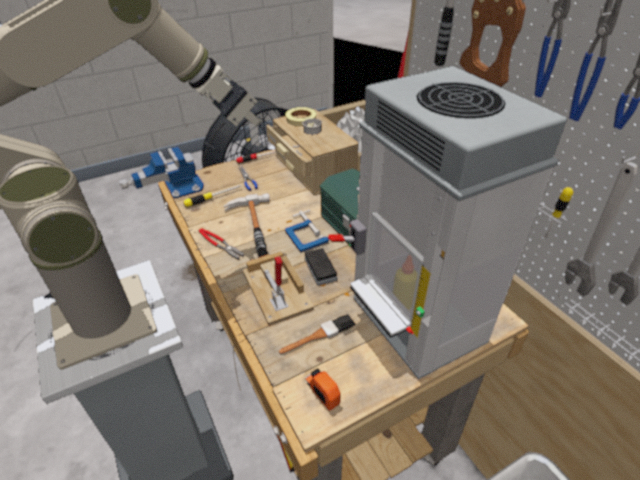

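```bash
python3 -m handwheel '0 -0.15 0 0 0 0;0 -0.3 0 0 0 0;0 -0.45 0 0 0 0;0 -0.6 0 0 0 0;0 -0.75 0 0 0 0';python3 -m handwheel '0 0 0 0 0 0;0 0 0 0 0 0'
```

```text
t: 3.5
tool_pos: [0.5017, -0.1511, 0.3406]
orientation: [-0.021, 2.473, -0.06]
force: [0.8, 1.2, -0.1]
opening: 0.0005
t: 3.7
tool_pos: [0.5013, -0.153, 0.3393]
orientation: [-0.011, 2.477, -0.061]
force: [-0.1, 0.9, 0.4]
opening: 0.0006
```

```bash
python3 -m handwheel '0 -0.13 0 0 0 0;0 -0.26 0 0 0 0;0 -0.395 -0.1 0 0 0;0 -0.395 -0.1 0 0 0;0 -0.395 -0.1 0 0 0'
python3 - <<'E'
from h import *
from fit import T,p
s=robot.read_state();print(s['q'].round(2),s['tool_pos'])
for n in('scene','top'):
    snap(n,n+'2.png'); print(proj(n,s['tool_pos'])[0])
    r=robot.tip_of(n,'switch_tip'); print([(x['at'],round(x['conf'],2)) for x in r[:2]])
    c=(340,235)
    a=cv2.imread('pics/%s2.png'%n)[175:325,250:450];cv2.imwrite('pics/%s2c.png'%n,cv2.resize(a,None,fx=4,fy=4,interpolation=cv2.INTER_CUBIC))
E
```

```text
t: 4.2
tool_pos: [0.5027, -0.2681, 0.3084]
orientation: [-0.017, 2.477, -0.056]
force: [0.4, 0.0, 0.1]
opening: 0.0009
[-0.94 -0.59  2.04  0.52  1.27 -2.57] [ 0.50270019 -0.26805253  0.3084287 ]
[335.90758623 212.62974237]
[([238.4, 333.3], 0.71)]
[351.25770639 231.40651913]
[([251.1, 351.3], 0.37)]
```

View pics/scene2c.png

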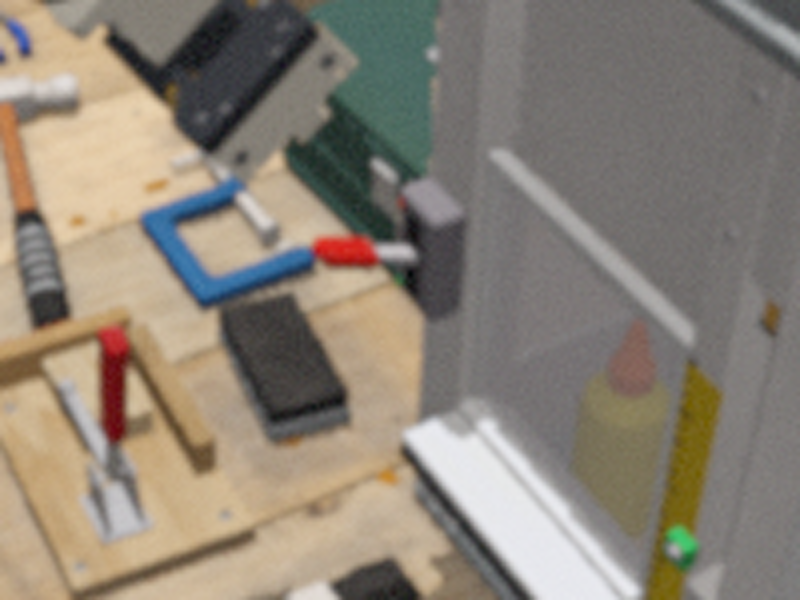

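View pics/top2c.png

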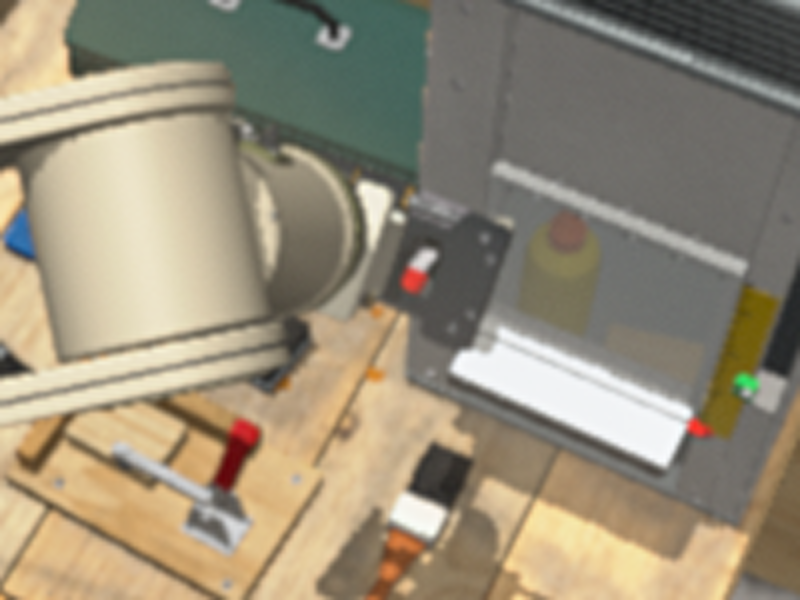

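```bash
python3 - <<'E'
from h import *
s=robot.read_state();print(s['tool_pos'],s['q'])
snap('wrist','w2.png');print(robot.camera_model('wrist'))
d=np.load('pics/top2.npy')
for u,v in((354,242),(345,242),(365,240),(330,240)):print(u,v,w('top',u,v,d[v,u]))
E
```

```text
[ 0.50272033 -0.2693212   0.31157349] [-0.93745427 -0.59084094  2.03579066  0.52068664  1.26888231 -2.57123481]
{'camera_matrix': array([[387.56446167,   0.        , 314.11275911],
       [  0.        , 387.56446167, 240.73837502],
       [  0.        ,   0.        ,   1.        ]]), 'tool_from_camera': array([[ 6.83180810e-04, -9.63494976e-01, -2.67725540e-01,
         7.47305566e-02],
       [ 9.99999766e-01,  6.70099545e-04,  1.40229823e-04,
        -2.92286281e-05],
       [ 4.42920325e-05, -2.67725573e-01,  9.63495208e-01,
        -1.99334227e-01],
       [ 0.00000000e+00,  0.00000000e+00,  0.00000000e+00,
         1.00000000e+00]])}
354 242 [ 0.51861354 -0.27102844  0.23964983]
345 242 [ 0.38727105 -0.30245117  0.44812403]
365 240 [ 0.41361679 -0.33648267  0.44272067]
330 240 [ 0.32455513 -0.29867857  0.54140345]
```

View pics/w2.png

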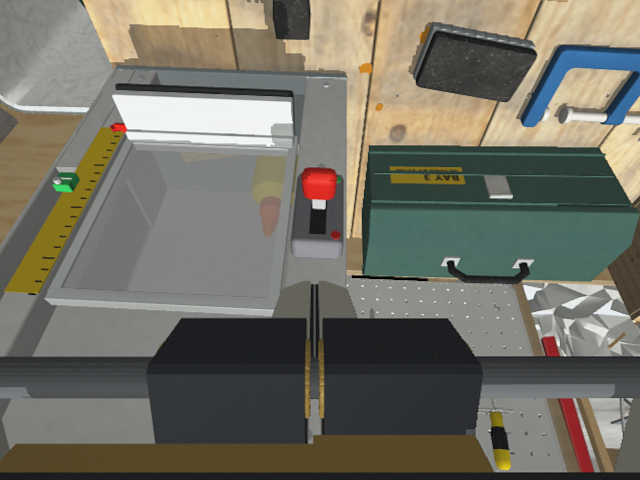

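View pics/scene2.png

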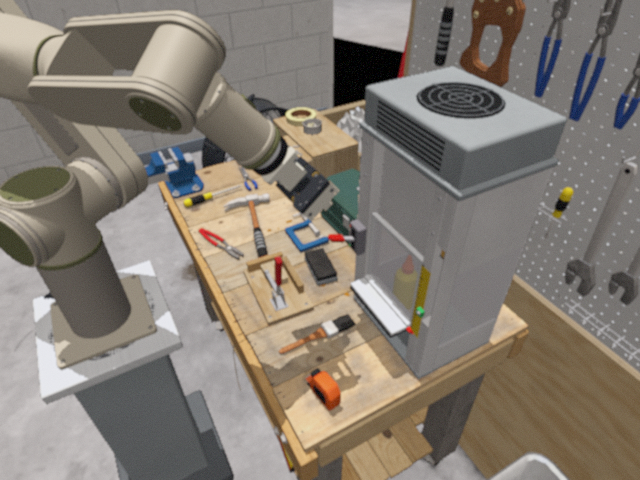

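View pics/top2.png

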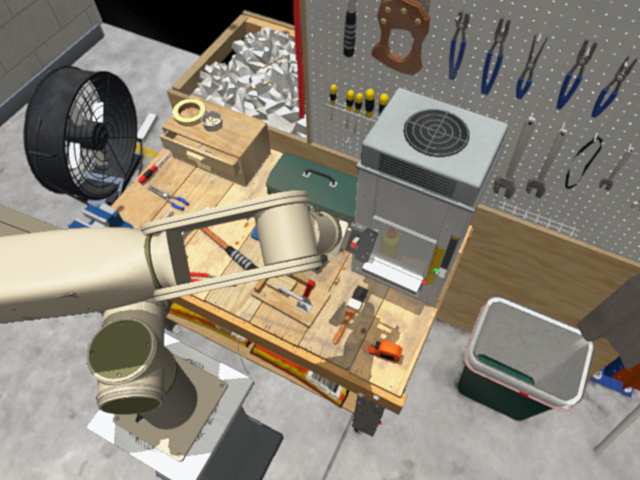

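```bash
python3 - <<'E'
from h import *
d=np.load('pics/scene2.npy')
for u,v in((337,192),(330,200),(320,208),(312,215),(325,190),(310,190),(300,205)):print(u,v,w('scene',u,v,d[v,u]))
print(proj('scene',np.array([.5,-.27,.31])))
a=cv2.imread('pics/scene2.png')[130:250,250:400];cv2.imwrite('pics/s2d.png',cv2.resize(a,None,fx=5,fy=5,interpolation=cv2.INTER_CUBIC))
E
```

```text
337 192 [ 0.45591278 -0.34833806  0.42193567]
330 200 [ 0.44185357 -0.34905699  0.41088973]
320 208 [ 0.42119628 -0.35115171  0.40309599]
312 215 [ 0.40612143 -0.35022284  0.39345261]
325 190 [ 0.42882173 -0.35519511  0.43925999]
310 190 [ 0.40785402 -0.3424696   0.43897976]
300 205 [ 0.38541613 -0.34872679  0.42087937]
(array([335.25113421, 212.9166275 ]), np.float64(0.9007025017836046))
```

View pics/s2d.png

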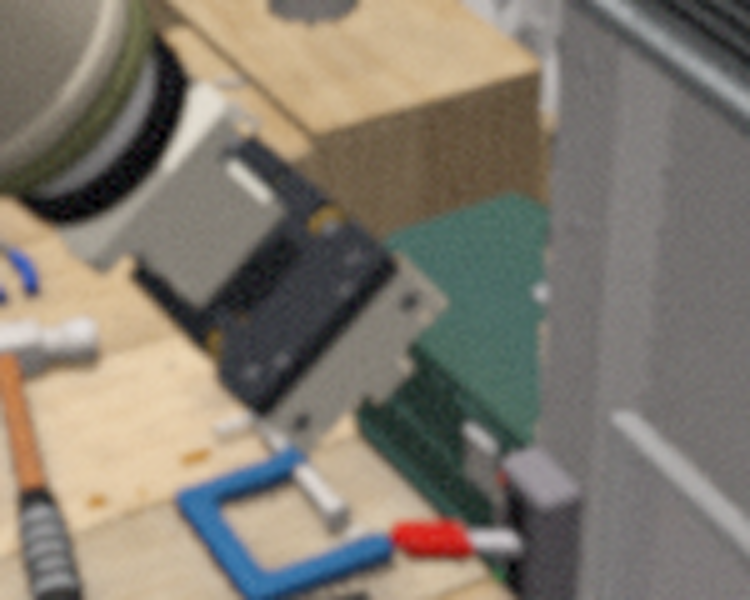

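```bash
python3 -m handwheel '0 0 0.05 0.57 -0.04 -0.73;0 0 0.1 0.57 -0.04 -0.73;0 0 0.1 0.57 -0.04 -0.73;0 0 0.1 0.57 -0.04 -0.73;0 0 0.1 0.57 -0.04 -0.73'; python3 - <<'E'
from h import *
print(robot.read_state()['q'].round(2))
E
```

```text
t: 4.95
tool_pos: [0.5018, -0.2708, 0.3411]
orientation: [0.88, 2.328, 0.247]
force: [0.6, -0.4, -0.0]
opening: 0.0005
[-0.94 -0.59  1.98  0.51  1.31 -1.81]
```

Right direction.

```bash
for i in 1 2 3; do python3 -m handwheel '0 0 0 0.57 -0.04 -0.73;0 0 0 0.57 -0.04 -0.73;0 0 0 0.57 -0.04 -0.73;0 0 0 0.57 -0.04 -0.73;0 0 0 0.57 -0.04 -0.73'; done; python3 - <<'E'
from h import *
from scipy.spatial.transform import Rotation as R
s=robot.read_state();M=R.from_rotvec(s['orientation']).as_matrix();print(s['q'].round(2),M.round(3))
# target: x axis up-forward, y -> -booth y, tilt 40
yaw=.0235;t=np.radians(40)
z=np.array([np.sin(t)*np.cos(yaw),np.sin(t)*np.sin(yaw),-np.cos(t)]);y=-np.array([-np.sin(yaw),np.cos(yaw),0]);x=np.cross(y,z)
D=R.from_matrix(np.c_[x,y,z]@M.T).as_rotvec();print(D/(np.pi/4))
E
```

```text
t: 5.45
tool_pos: [0.5018, -0.2708, 0.3409]
orientation: [1.698, 1.913, 0.537]
force: [0.3, -0.9, 0.8]
opening: 0.0004
t: 5.95
tool_pos: [0.5018, -0.2708, 0.3409]
orientation: [2.378, 1.24, 0.786]
force: [-0.1, -0.1, -0.8]
opening: 0.0006
t: 6.45
tool_pos: [0.5018, -0.2708, 0.341]
orientation: [2.839, 0.333, 0.966]
force: [0.4, -0.2, -0.7]
opening: 0.001
[-0.93 -0.59  1.98  0.5   1.31  0.38] [[ 0.772  0.167  0.614]
 [ 0.247 -0.968 -0.046]
 [ 0.586  0.187 -0.788]]
[ 0.24567997 -0.05080968 -0.18048903]
```

Align, then descend toward the lever (TCP to z≈0.265 first).

```bash
python3 -m handwheel '0 0 -0.1 0.24 -0.05 -0.18;0 0 -0.2 0.24 -0.05 -0.18;0 0 -0.24 0.24 -0.05 -0.18;0 0 -0.24 0.24 -0.05 -0.18'; python3 - <<'E'
from h import *
s=robot.read_state();print(s['q'].round(2),s['tool_pos'])
snap('wrist','w3.png')
d=snap('scene','s3.png')[1]
a=cv2.imread('pics/s3.png')[130:280,270:420];cv2.imwrite('pics/s3c.png',cv2.resize(a,None,fx=4,fy=4,interpolation=cv2.INTER_CUBIC))
E
```

```text
t: 6.85
tool_pos: [0.5009, -0.2705, 0.266]
orientation: [-2.95, -0.047, -1.067]
force: [-0.3, 0.7, -1.5]
opening: 0.0006
[-1.   -0.55  2.1   0.61  1.24  0.44] [ 0.50094148 -0.27054308  0.26596407]
```

View pics/w3.png

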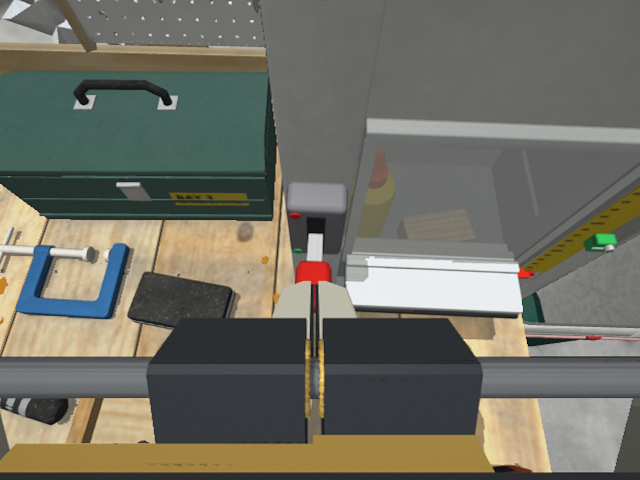

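View pics/s3c.png

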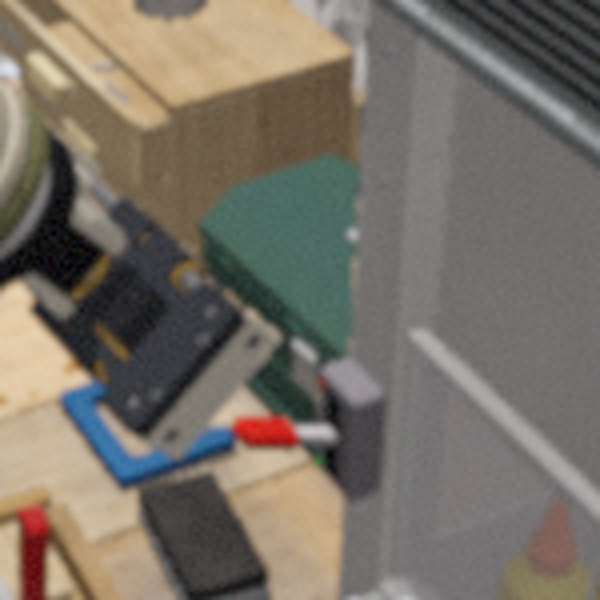

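```bash
python3 -m handwheel '0 0 -0.04 0 0 0;0 0 -0.08 0 0 0;0 0 -0.12 0 0 0;0 0 -0.15 0 0 0;0 0 -0.15 0 0 0';python3 -m handwheel '0 0 -0.02 0 0 0;0 0 -0.02 0 0 0'; python3 - <<'E'
from h import *
s=robot.read_state();print(s['q'].round(2),s['tool_pos'])
snap('wrist','w4.png')
d=snap('scene','s4.png')[1]
a=cv2.imread('pics/s4.png')[130:280,270:420];cv2.imwrite('pics/s4c.png',cv2.resize(a,None,fx=4,fy=4,interpolation=cv2.INTER_CUBIC))
E
```

```text
t: 7.45
tool_pos: [0.4991, -0.2714, 0.2196]
orientation: [-2.952, -0.044, -1.062]
force: [-22.4, 1.9, 7.4]
opening: 0.0006
t: 7.65
tool_pos: [0.4973, -0.2715, 0.2128]
orientation: [-2.954, -0.046, -1.056]
force: [-43.1, 4.8, 12.5]
opening: 0.0008
[-1.   -0.52  2.18  0.63  1.17  0.38] [ 0.49731986 -0.27145856  0.21282534]
```

View pics/w4.png

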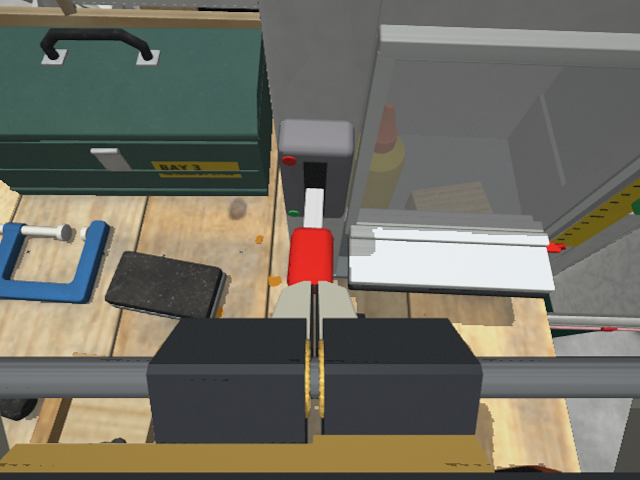

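View pics/s4c.png

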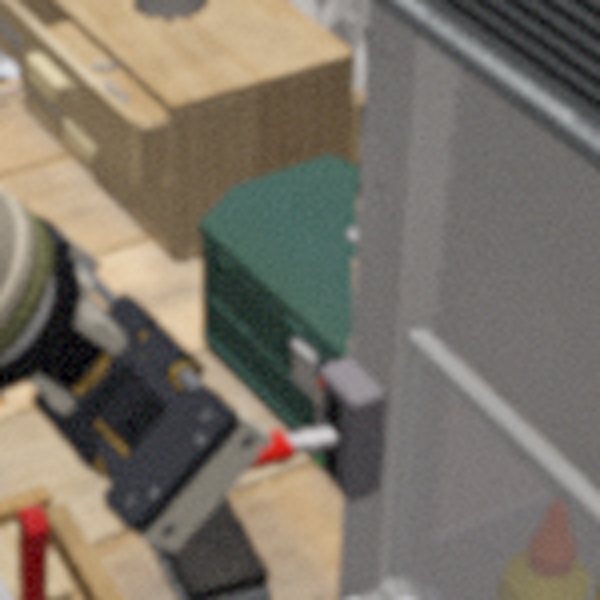

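```bash
python3 -m handwheel '-0.03 0 0.03 0 0 0;-0.03 0 0.1 0 0 0;-0.03 0 0.2 0 0 0;-0.03 0 0.2 0 0 0'; python3 - <<'E'
from h import *
from scipy.spatial.transform import Rotation as R
s=robot.read_state();print(s['q'].round(2),s['tool_pos'],s['force'])
im,d=snap('wrist','w5.png')
m=robot.camera_model('wrist');K=np.array(m['camera_matrix']);C=np.array(m['tool_from_camera'])
M=R.from_rotvec(s['orientation']).as_matrix()
g=(im[:,:,0]>150)&(im[:,:,1]<60)&(im[:,:,2]<60)
v,u=np.nonzero(g); z=d[v,u]
P=np.c_[(u-K[0,2])/K[0,0]*z,(v-K[1,2])/K[1,1]*z,z]@C[:3,:3].T+C[:3,3]
W=P@M.T+s['tool_pos']
k=(abs(W[:,1]+.27)<.05)&(W[:,2]>.15)&(W[:,0]<.535)
print(k.sum(),W[k].min(0),W[k].max(0))
for a in np.arange(.45,.54,.005):
    q=k&(abs(W[:,0]-a)<.0025)
    if q.sum(): print(round(a,3),q.sum(),W[q,1].min().round(3),W[q,1].max().round(3),np.median(W[q,2]).round(4))
snap('scene','s5.png')
a=cv2.imread('pics/s5.png')[130:280,270:420];cv2.imwrite('pics/s5c.png',cv2.resize(a,None,fx=4,fy=4,interpolation=cv2.INTER_CUBIC))
E
```

```text
t: 8.15
tool_pos: [0.4935, -0.2731, 0.2812]
orientation: [2.949, 0.046, 1.077]
force: [-0.5, -0.3, 0.7]
opening: 0.0005
[-1.02 -0.57  2.09  0.62  1.28  0.44] [ 0.49345125 -0.27305262  0.2812061 ] [-0.45486247 -0.27466618  0.68914949]
392 [ 0.42180223 -0.27918246  0.23433613] [ 0.51314417 -0.25928377  0.48149615]
0.485 5 -0.274 -0.274 0.2424
0.49 7 -0.274 -0.274 0.2428
0.495 7 -0.274 -0.273 0.2411
0.5 15 -0.275 -0.26 0.2396
0.505 165 -0.279 -0.259 0.2389
0.51 183 -0.279 -0.26 0.2379
0.515 5 -0.274 -0.263 0.2362
```

View pics/w5.png

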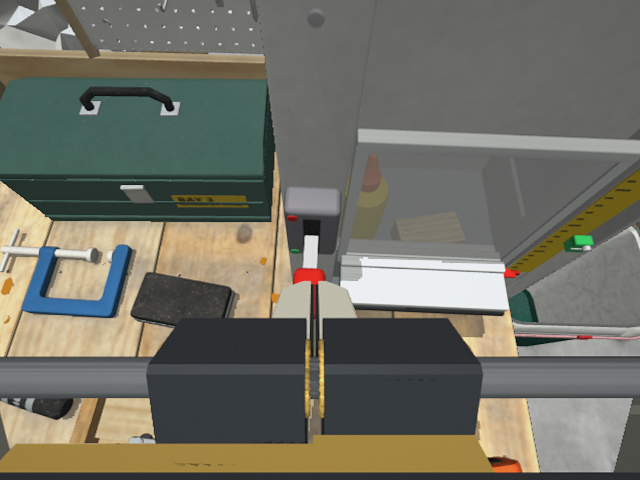

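View pics/s5c.png

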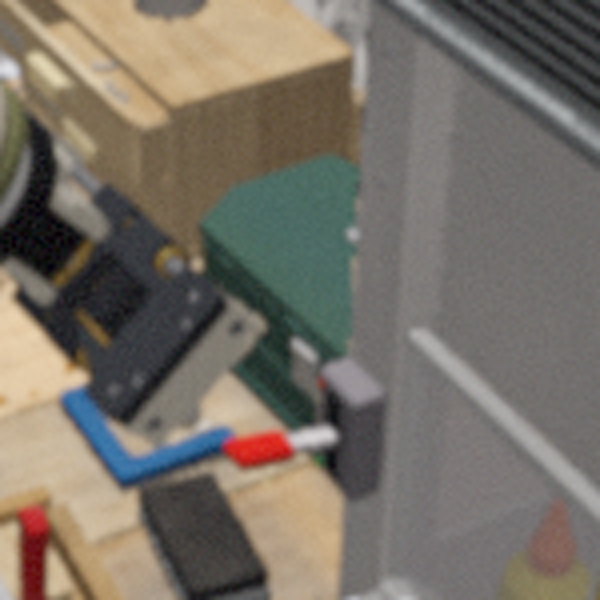

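```bash
cat > red.py <<'E'
from h import *
from scipy.spatial.transform import Rotation as R
def wp(d,u,v,pos,rv):
    m=robot.camera_model('wrist');K=np.array(m['camera_matrix']);C=np.array(m['tool_from_camera'])
    z=d[v,u];P=np.c_[(u-K[0,2])/K[0,0]*z,(v-K[1,2])/K[1,1]*z,z]@C[:3,:3].T+C[:3,3]
    return P@R.from_rotvec(rv).as_matrix().T+pos,P
E
python3 - <<'E'
from red import *
for f,pos,rv in(('w4',(.4973,-.2715,.2128),(-2.954,-.046,-1.056)),('w5',(.4935,-.2731,.2812),(2.949,.046,1.077)),('w3',(.5009,-.2705,.266),(-2.95,-.047,-1.067))):
    im=cv2.imread('pics/%s.png'%f)[:,:,::-1];d=np.load('pics/%s.npy'%f)
    print(f)
    for v in range(205,345,6):
        u=np.array([300,313]);V=np.array([v,v]);W,P=wp(d,u,V,np.array(pos),np.array(rv))
        print(v,im[v,300],W[0].round(3),P[0].round(3),'|',im[v,313],W[1].round(3),P[1].round(3))
E
```

```text
w4
205 [58 58 60] [ 0.543 -0.262  0.207] [ 0.032 -0.009  0.033] | [221 221 222] [ 0.529 -0.27   0.232] [ 0.037 -0.001  0.006]
211 [58 57 60] [ 0.542 -0.262  0.201] [ 0.027 -0.009  0.037] | [221 221 222] [ 0.526 -0.27   0.231] [ 0.034 -0.001  0.004]
217 [99 99 98] [ 0.564 -0.259  0.149] [ 0.012 -0.011  0.092] | [221 221 221] [ 0.521 -0.27   0.233] [ 0.032 -0.001 -0.001]
223 [102 102 100] [ 0.564 -0.259  0.139] [ 0.005 -0.011  0.1  ] | [219 220 221] [ 0.518 -0.27   0.233] [ 0.029 -0.001 -0.003]
229 [197  40  30] [ 0.513 -0.264  0.237] [ 0.027 -0.007 -0.009] | [199  35  26] [ 0.513 -0.27   0.237] [ 0.027 -0.001 -0.009]
235 [227  45  36] [ 0.508 -0.264  0.238] [ 0.025 -0.007 -0.013] | [227  43  36] [ 0.508 -0.27   0.239] [ 0.025 -0.001 -0.013]
241 [227  44  34] [ 0.504 -0.264  0.24 ] [ 0.023 -0.007 -0.017] | [228  43  36] [ 0.505 -0.271  0.239] [ 0.023 -0.001 -0.016]
247 [229  44  38] [ 0.501 -0.264  0.24 ] [ 0.02  -0.007 -0.018] | [229  47  38] [ 0.501 -0.271  0.24 ] [ 0.021 -0.001 -0.019]
253 [229  47  39] [ 0.498 -0.265  0.241] [ 0.018 -0.007 -0.021] | [228  43  33] [ 0.499 -0.271  0.
[... 7088 characters left out ...]
465 -0.266  0.324] [ 0.01  -0.005 -0.068] | [72 65 57] [ 0.466 -0.271  0.319] [ 0.007 -0.    -0.063]
319 [40 43 46] [ 0.449 -0.268  0.385] [ 0.036 -0.003 -0.125] | [86 78 68] [ 0.463 -0.271  0.323] [ 0.007 -0.    -0.068]
325 [43 45 48] [ 0.447 -0.268  0.386] [ 0.036 -0.003 -0.126] | [79 74 66] [ 0.46  -0.271  0.327] [ 0.007 -0.    -0.073]
331 [43 47 48] [ 0.446 -0.269  0.388] [ 0.036 -0.003 -0.129] | [80 75 68] [ 0.457 -0.271  0.33 ] [ 0.007 -0.    -0.077]
337 [44 47 50] [ 0.444 -0.269  0.389] [ 0.036 -0.003 -0.131] | [75 70 62] [ 0.454 -0.271  0.334] [ 0.008 -0.    -0.082]
343 [43 48 50] [ 0.443 -0.269  0.392] [ 0.036 -0.003 -0.134] | [77 71 64] [ 0.452 -0.271  0.336] [ 0.007 -0.    -0.085]
```

```bash
python3 -m handwheel '0.05 0.01 0 0 0 0;0.095 0.01 0 0 0 0;0.095 0.01 -0.07 0 0 0;0.095 0.01 -0.14 0 0 0;0.095 0.01 -0.14 0 0 0';python3 -m handwheel '0 0 -0.04 0 0 0;0 0 -0.08 0 0 0;0 0 -0.12 0 0 0; 0 0 -0.15 0 0 0;0 0 -0.15 0 0 0'; python3 - <<'E'
from red import *
s=robot.read_state();print(s['q'].round(2),s['tool_pos'])
im,d=snap('wrist','w6.png')
for v in range(200,300,6):
    W,P=wp(d,np.array([313]),np.array([v]),s['tool_pos'],s['orientation']);print(v,im[v,313],W[0].round(3),P[0].round(3))
E
```

```text
t: 8.75
tool_pos: [0.5193, -0.2663, 0.2285]
orientation: [-2.947, -0.042, -1.06]
force: [0.2, -0.4, -0.4]
opening: 0.0009
t: 9.25
tool_pos: [0.5203, -0.2679, 0.1876]
orientation: [-2.949, -0.043, -1.067]
force: [-0.6, 0.6, -0.6]
opening: 0.0003
[-0.95 -0.46  2.19  0.64  1.08  0.38] [ 0.52028297 -0.26793601  0.18759878]
200 [23 24 25] [ 0.542 -0.267  0.23 ] [ 0.044 -0.001 -0.019]
206 [233 234 234] [ 0.54  -0.267  0.227] [ 0.041 -0.001 -0.017]
212 [232 232 233] [ 0.538 -0.267  0.226] [ 0.038 -0.001 -0.019]
218 [232 232 233] [ 0.536 -0.267  0.224] [ 0.035 -0.001 -0.018]
224 [231 231 232] [ 0.533 -0.267  0.223] [ 0.032 -0.001 -0.019]
230 [230 230 231] [ 0.53  -0.267  0.222] [ 0.03  -0.001 -0.021]
236 [229 228 230] [ 0.527 -0.267  0.221] [ 0.027 -0.001 -0.021]
242 [228 229 229] [ 0.525 -0.267  0.219] [ 0.024 -0.001 -0.022]
248 [228 228 229] [ 0.523 -0.267  0.217] [ 0.021 -0.001 -0.021]
254 [227 228 228] [ 0.52  -0.267  0.216] [ 0.018 -0.001 -0.022]
260 [227 227 228] [ 0.517 -0.267  0.217] [ 0.016 -0.001 -0.025]
266 [222  35  26] [ 0.45  -0.269  0.388] [ 0.074 -0.    -0.199]
272 [235  57  47] [ 0.511 -0.268  0.216] [ 0.011 -0.001 -0.028]
278 [235  58  50] [ 0.509 -0.268  0.214] [ 0.008 -0.001 -0.028]
284 [127  43  41] [ 0.505 -0.268  0.218] [ 0.007 -0.    -0.033]
290 [74 42 42] [ 0.5   -0.268  0.223] [ 0.007 -0.    -0.04 ]
296 [71 38 39] [ 0.496 -0.268  0.229] [ 0.007 -0.    -0.047]
```

View pics/w6.png

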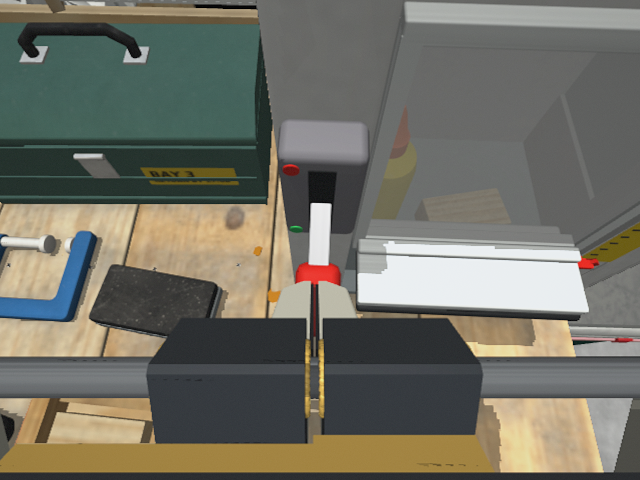

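```bash
python3 -m handwheel '0 0 -0.015 0 0 0;0 0 -0.02 0 0 0;0 0 -0.02 0 0 0'; python3 -m handwheel '0 0 -0.01 0 0 0;0 0 -0.015 0 0 0;0 0 -0.015 0 0 0'
```

```text
t: 9.6
tool_pos: [0.5212, -0.2689, 0.1845]
orientation: [-2.95, -0.045, -1.072]
force: [-1.4, 0.6, 2.7]
opening: 0.0004
t: 9.9
tool_pos: [0.522, -0.2692, 0.1834]
orientation: [-2.95, -0.048, -1.076]
force: [-19.6, 8.7, 23.8]
opening: 0.0004
```

```bash
python3 -m handwheel '-0.02 0 0.04 0 0 0;-0.06 0 0.1 0 0 0;-0.15 0 0.2 0 0 0;-0.2 0 0.2 0 0 0;-0.2 0 0.2 0 0 0';python3 - <<'E'
from red import *
s=robot.read_state();print(s['q'].round(2),s['tool_pos'],s['force'])
im,d=snap('wrist','w7.png')
for v in range(200,300,6):
    W,P=wp(d,np.array([313]),np.array([v]),s['tool_pos'],s['orientation']);print(v,im[v,313],W[0].round(3))
snap('scene','s7.png')
a=cv2.imread('pics/s7.png')[190:390,280:480];cv2.imwrite('pics/s7c.png',cv2.resize(a,None,fx=3,fy=3,interpolation=cv2.INTER_CUBIC))
E
```

```text
t: 10.4
tool_pos: [0.46, -0.2696, 0.2402]
orientation: [-2.952, -0.043, -1.072]
force: [1.1, -0.1, -0.2]
opening: 0.0005
[-1.1  -0.64  2.21  0.64  1.29  0.35] [ 0.46003689 -0.26959746  0.24023133] [ 1.06125349 -0.10121837 -0.19656469]
200 [221 222 222] [ 0.521 -0.268  0.215]
206 [221 222 224] [ 0.516 -0.268  0.215]
212 [230  52  45] [ 0.512 -0.268  0.215]
218 [230  59  51] [ 0.508 -0.268  0.213]
224 [230  57  48] [ 0.505 -0.268  0.211]
230 [228  52  45] [ 0.501 -0.268  0.21 ]
236 [226  48  43] [ 0.498 -0.268  0.207]
242 [225  50  42] [ 0.495 -0.268  0.204]
248 [223  47  37] [ 0.492 -0.268  0.202]
254 [218  46  37] [ 0.488 -0.269  0.201]
260 [141 117  99] [ 0.562 -0.268  0.001]
266 [197 179 146] [ 0.554 -0.268  0.001]
272 [189 167 134] [ 0.547 -0.268 -0.   ]
278 [203 182 146] [ 0.539 -0.268  0.001]
284 [109  99  83] [ 0.444 -0.269  0.271]
290 [82 75 66] [ 0.44  -0.269  0.276]
296 [78 73 67] [ 0.435 -0.269  0.281]
```

View pics/s7c.png

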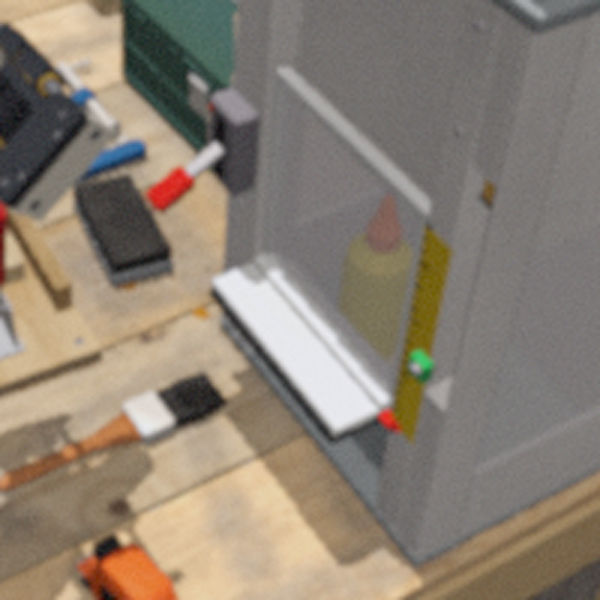

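View pics/w7.png

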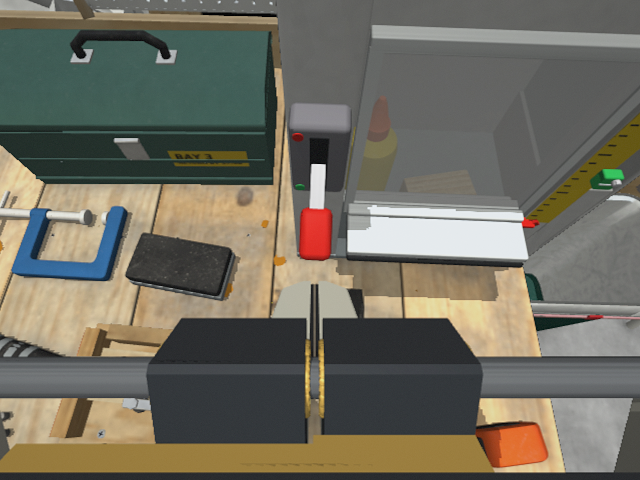

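```bash
python3 - <<'E'
from red import *
s=robot.read_state()
d=np.load('pics/w7.npy');im=cv2.imread('pics/w7.png')
for nm,u,v in(('ptr',534,224),('ptr',528,224),('mark',617,183),('mark',605,181),('lipfront',430,260),('liptopfront',430,256),('strip',430,262),('liptop',430,240),('tape',515,445),('tapeL',485,450)):
    W,P=wp(d,np.array([u]),np.array([v]),s['tool_pos'],s['orientation']);print(nm,W[0].round(4))
E
python3 -m handwheel '-0.03 -0.1 0.05 0 -0.15 0;-0.06 -0.2 0.05 0 -0.3 0;-0.06 -0.3 0.05 0 -0.45 0;-0.06 -0.38 0.05 0 -0.6 0;-0.06 -0.38 0.05 0 -0.67 0'; python3 -m handwheel '0 0 0 0 0 0'; python3 - <<'E'
from red import *
s=robot.read_state();print(s['q'].round(2),s['tool_pos'],s['force'])
print(R.from_rotvec(s['orientation']).as_matrix().round(3))
E
```

```text
ptr [ 0.5566 -0.4703  0.1208]
ptr [ 0.5562 -0.4645  0.1212]
mark [ 0.5493 -0.4861  0.2023]
mark [ 0.5533 -0.4812  0.1985]
lipfront [ 0.5207 -0.3728  0.1141]
liptopfront [ 0.5214 -0.3707  0.1219]
strip [ 0.5189 -0.3727  0.1137]
liptop [ 0.5351 -0.3709  0.1258]
tape [ 0.3713 -0.4471  0.0609]
tapeL [ 0.3664 -0.4228  0.0548]
t: 11.0
tool_pos: [0.4421, -0.3843, 0.2506]
orientation: [2.569, 0.032, 1.806]
force: [-0.1, 1.1, -0.8]
opening: 0.0006
t: 11.1
tool_pos: [0.4425, -0.3817, 0.2498]
orientation: [-2.57, -0.033, -1.801]
force: [0.1, 1.3, 0.0]
opening: 0.0005
[-1.55 -0.24  2.24  1.25  1.43 -0.42] [ 0.44247324 -0.3816596   0.24977099] [0.10333071 1.29280695 0.03886084]
[[ 0.341  0.019  0.94 ]
 [ 0.015 -1.     0.015]
 [ 0.94   0.01  -0.342]]
```

```bash
python3 -m handwheel '0.12 -0.01 0 0 0 0;0.27 -0.01 0 0 0 0;0.28 -0.01 -0.15 0 0 0;0.28 -0.01 -0.3 0 0 0;0.28 -0.01 -0.45 0 0 0'; python3 -m handwheel '0 0 0 0 0 0';python3 - <<'E'
from red import *
s=robot.read_state();print(s['q'].round(2),s['tool_pos'],s['force'])
print(R.from_rotvec(s['orientation']).as_matrix()[:,2].round(3))
snap('wrist','w8.png');snap('scene','s8.png');snap('top','t8.png')
E
```

```text
t: 11.6
tool_pos: [0.5286, -0.3846, 0.1188]
orientation: [2.57, 0.052, 1.798]
force: [-0.8, -1.2, 0.9]
opening: 0.0004
t: 11.7
tool_pos: [0.5266, -0.3796, 0.1106]
orientation: [-2.571, -0.036, -1.789]
force: [-0.4, 2.1, 0.2]
opening: 0.0003
[-1.34  0.15  2.19  1.45  1.18 -0.71] [ 0.526649   -0.37961706  0.11062719] [-0.37309454  2.06127618  0.15141386]
[ 0.937  0.021 -0.348]
```

View pics/w8.png

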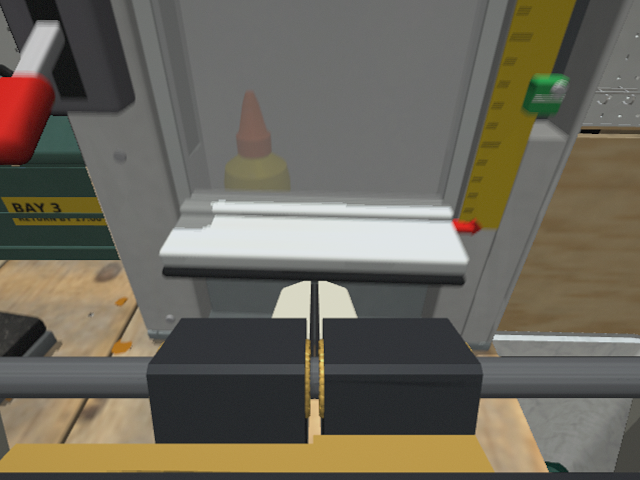

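View pics/s8.png

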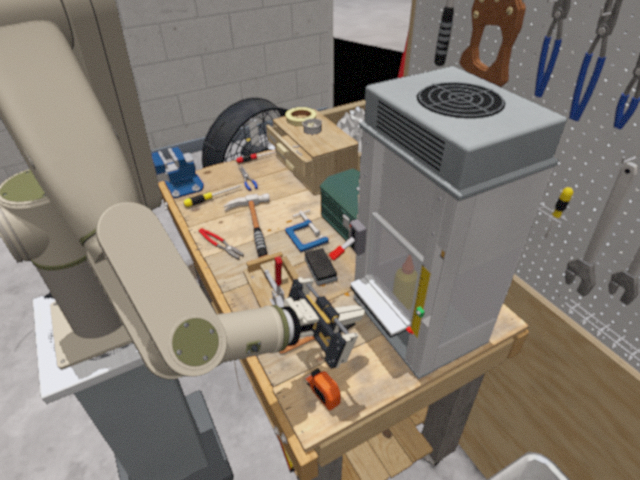

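```bash
python3 - <<'E'
from red import *
s=robot.read_state();d=np.load('pics/w8.npy')
for nm,u,v in(('ptrtip',478,227),('ptr',470,227),('mark',545,92),('mark',545,96),('riderTop',548,77),('riderBot',543,111),('stripfront',310,276),('tip',300,290),('tip',330,290),('pal',200,400)):
    W,P=wp(d,np.array([u]),np.array([v]),s['tool_pos'],s['orientation']);print(nm,W[0].round(4),P[0].round(3))
d=np.load('pics/scene8.npy') if 0 else np.load('pics/s8.npy')
for u,v in((330,362),(344,350),(325,345),(300,340),(350,338),(322,380),(318,372)):print(u,v,w('scene',u,v,d[v,u]).round(3))
a=cv2.imread('pics/s8.png')[270:420,240:440];cv2.imwrite('pics/s8c.png',cv2.resize(a,None,fx=4,fy=4,interpolation=cv2.INTER_CUBIC))
a=cv2.imread('pics/w8.png')[60:260,420:620];cv2.imwrite('pics/w8c.png',cv2.resize(a,None,fx=3,fy=3,interpolation=cv2.INTER_CUBIC))
E
```

```text
ptrtip [ 0.5576 -0.4814  0.1367] [0.021 0.096 0.022]
ptr [ 0.5588 -0.4773  0.1358] [0.021 0.092 0.023]
mark [ 0.5532 -0.49    0.2145] [ 0.093  0.106 -0.009]
mark [ 0.5523 -0.4901  0.2129] [ 0.091  0.106 -0.009]
riderTop [ 0.5605 -0.4929  0.2194] [ 0.1    0.109 -0.004]
riderBot [ 0.5514 -0.4912  0.2064] [ 0.085  0.107 -0.008]
stripfront [ 0.5191 -0.3841  0.1281] [ 0.003 -0.002 -0.01 ]
tip [ 0.489  -0.3805  0.146 ] [ 0.01  -0.006 -0.045]
tip [ 0.4897 -0.3934  0.1459] [ 0.009  0.007 -0.044]
pal [ 0.4045 -0.3673  0.1975] [ 0.03  -0.02  -0.141]
330 362 [ 0.371 -0.472  0.151]
344 350 [ 0.397 -0.477  0.175]
325 345 [ 0.381 -0.437  0.153]
300 340 [ 0.389 -0.304  0.01 ]
350 338 [ 0.413 -0.471  0.193]
322 380 [ 0.367 -0.447  0.06 ]
318 372 [ 0.371 -0.423  0.054]
```

View pics/s8c.png

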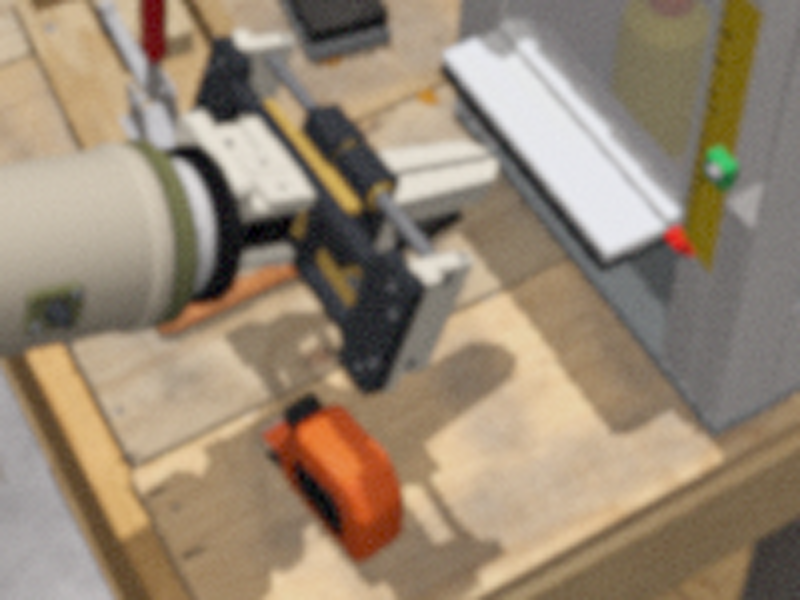

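View pics/w8c.png

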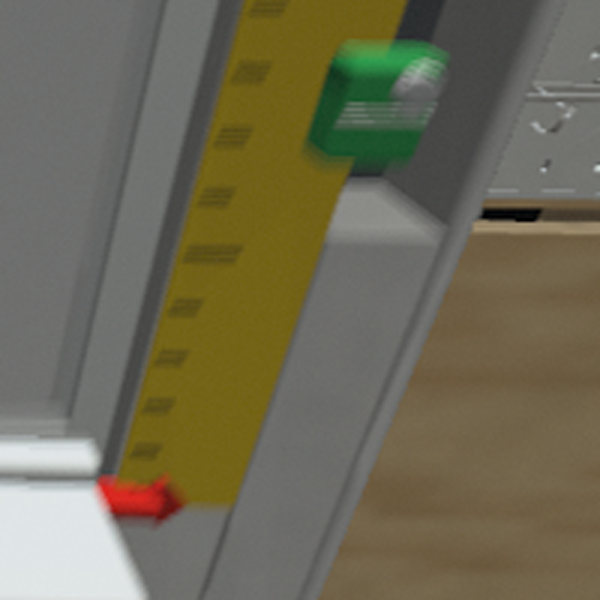

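```bash
python3 - <<'E'
from red import *
s=robot.read_state();print(s['t'],s['q'].round(2),s['tool_pos'],s['dq'].round(2))
E
python3 -m handwheel '0 -0.01 -0.05 0 0 0;0 -0.01 -0.1 0 0 0;0 -0.01 -0.15 0 0 0;0 -0.01 -0.15 0 0 0;0 -0.01 -0.15 0 0 0'
```

```text
11.85 [-1.34  0.14  2.18  1.45  1.18 -0.71] [ 0.52782857 -0.38623499  0.12192628] [-0.01 -0.05 -0.02  0.01 -0.   -0.01]
t: 12.35
tool_pos: [0.5275, -0.3905, 0.0778]
orientation: [2.565, 0.048, 1.8]
force: [0.3, 0.5, 0.2]
opening: 0.0005
```

```bash
python3 -m handwheel '0 0.01 -0.03 0 0 0;0 0.01 -0.03 0 0 0';python3 - <<'E'
from red import *
s=robot.read_state();print(s['q'].round(2),s['tool_pos'],s['force'])
snap('wrist','w9.png');snap('scene','s9.png');
s=robot.read_state();print(s['tool_pos'])
d=np.load('pics/w9.npy')
for nm,u,v in(('tip',300,290),('tip',330,290),('tip',300,300)):
    W,P=wp(d,np.array([u]),np.array([v]),s['tool_pos'],s['orientation']);print(nm,W[0].round(4),P[0].round(3))
a=cv2.imread('pics/s9.png')[270:420,240:440];cv2.imwrite('pics/s9c.png',cv2.resize(a,None,fx=4,fy=4,interpolation=cv2.INTER_CUBIC))
E
```

```text
t: 12.55
tool_pos: [0.5269, -0.3854, 0.0655]
orientation: [2.569, 0.045, 1.8]
force: [0.1, 0.6, 0.7]
opening: 0.0005
[-1.35  0.29  2.16  1.5   1.17 -0.85] [ 0.52692401 -0.38541104  0.06551482] [0.06115288 0.56757866 0.69842911]
[ 0.52693725 -0.38550255  0.06548518]
tip [ 0.4872 -0.3798  0.0905] [ 0.01  -0.006 -0.046]
tip [ 0.4883 -0.3926  0.0899] [ 0.01   0.007 -0.045]
tip [ 0.4786 -0.3802  0.093 ] [ 0.009 -0.006 -0.055]
```

View pics/w9.png

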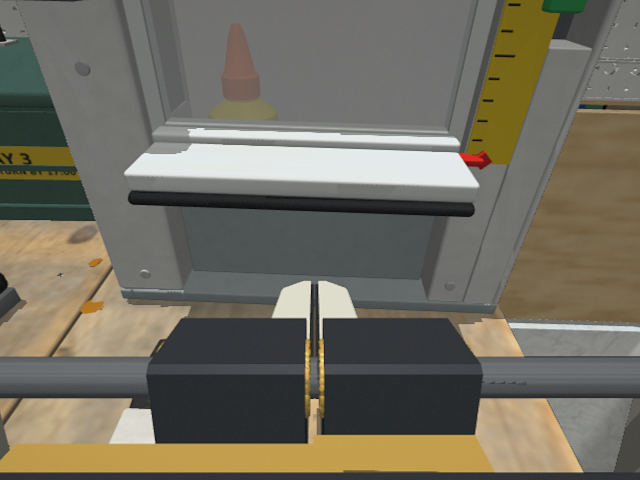

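View pics/s9c.png

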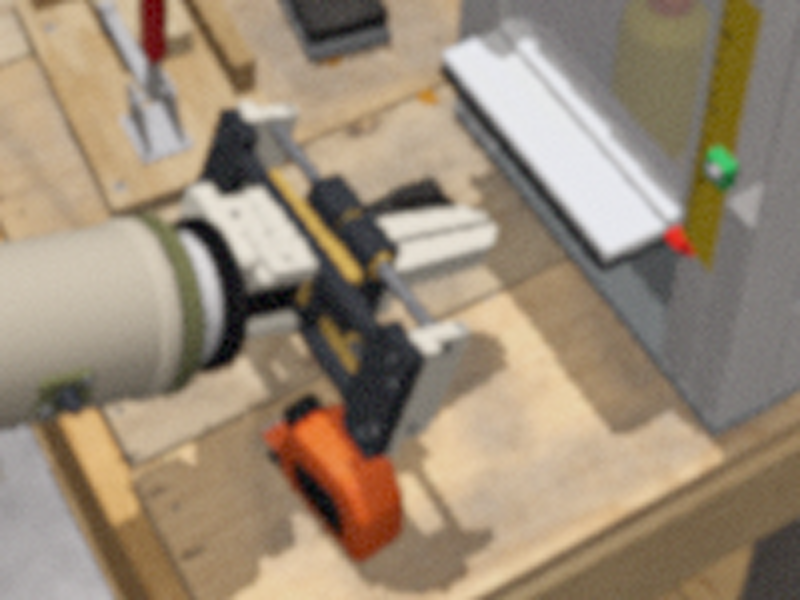

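```bash
python3 -m handwheel '0.08 0 0 0 0 0;0.15 0 0 0 0 0;0.15 0 0 0 0 0;0.15 0 0 0 0 0'; python3 -m handwheel '0 0 0.03 0 0 0;0 0 0.03 0 0 0';python3 - <<'E'
from red import *
s=robot.read_state();print(s['q'].round(2),s['tool_pos'],s['force'])
snap('wrist','w10.png');snap('scene','s10.png');
a=cv2.imread('pics/s10.png')[270:420,240:440];cv2.imwrite('pics/s10c.png',cv2.resize(a,None,fx=4,fy=4,interpolation=cv2.INTER_CUBIC))
E
```

```text
t: 13.05
tool_pos: [0.572, -0.385, 0.0651]
orientation: [2.57, 0.046, 1.8]
force: [-0.8, 0.1, -0.8]
opening: 0.0007
t: 13.25
tool_pos: [0.5716, -0.3864, 0.0755]
orientation: [2.568, 0.044, 1.8]
force: [0.8, -0.2, 0.1]
opening: 0.0006
[-1.24  0.3   2.12  1.56  1.11 -0.81] [ 0.57158046 -0.38639905  0.07547643] [ 0.77977389 -0.17500494  0.10797624]
```

View pics/w10.png

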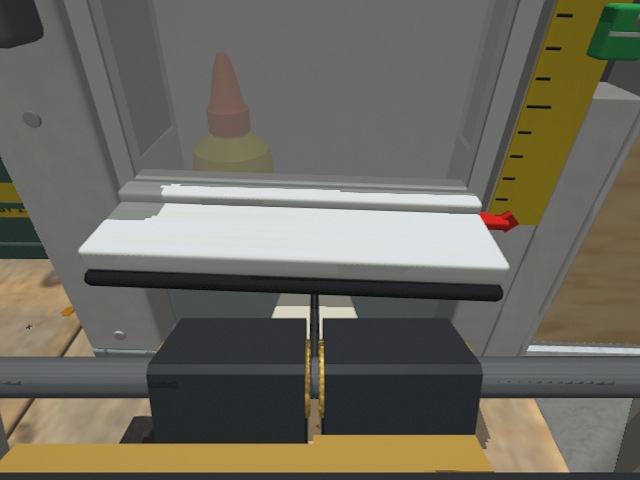

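View pics/s10c.png

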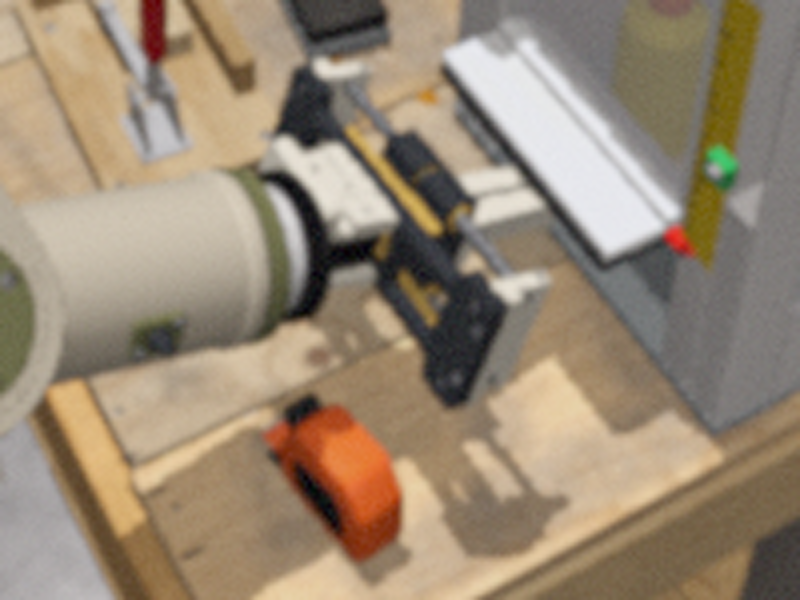

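```bash
python3 -m handwheel '0 0 0.04 0 0 0;0 0 0.08 0 0 0;0 0 0.12 0 0 0;0 0 0.16 0 0 0;0 0 0.18 0 0 0'; python3 -m handwheel '0 0 0 0 0 0;0 0 0 0 0 0;0 0 0 0 0 0';python3 - <<'E'
from red import *
s=robot.read_state();print(s['q'].round(2),s['tool_pos'],s['force'])
snap('wrist','w11.png');snap('scene','s11.png')
a=cv2.imread('pics/s11.png')[190:390,280:480];cv2.imwrite('pics/s11c.png',cv2.resize(a,None,fx=3,fy=3,interpolation=cv2.INTER_CUBIC))
E
```

```text
t: 13.85
tool_pos: [0.5714, -0.3855, 0.1283]
orientation: [2.57, 0.044, 1.799]
force: [-2.6, 1.9, -3.3]
opening: 0.0006
t: 14.15
tool_pos: [0.5718, -0.3856, 0.1279]
orientation: [2.569, 0.044, 1.8]
force: [1.0, -0.6, -0.1]
opening: 0.0004
[-1.24  0.16  2.14  1.5   1.11 -0.68] [ 0.57183471 -0.38562252  0.12787845] [ 0.96990652 -0.64092025 -0.06524163]
```

View pics/w11.png

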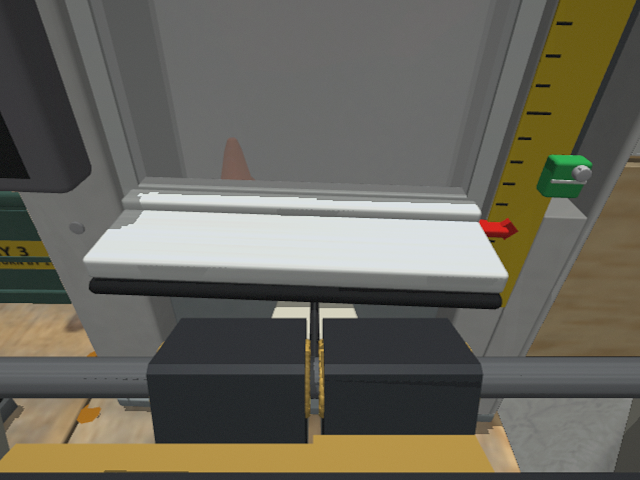

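View pics/s11c.png

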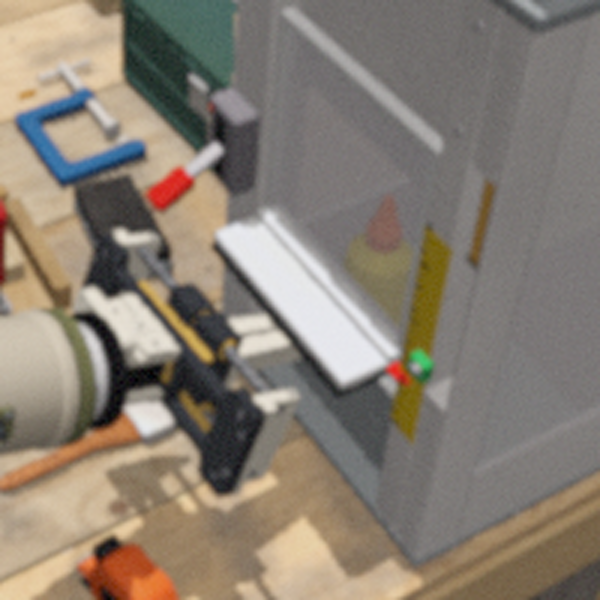

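```bash
cat > meas.py <<'E'
from red import *
import sys
f=sys.argv[1];snapit=len(sys.argv)>2
s=robot.read_state()
if snapit:
    im,d=snap('wrist',f+'.png')
else:
    im=cv2.imread('pics/'+f+'.png')[:,:,::-1];d=np.load('pics/'+f+'.npy')
I=im.astype(int)
r=(I[:,:,0]>150)&(I[:,:,1]<80)&(I[:,:,2]<80);g=(I[:,:,1]>120)&(I[:,:,0]<70)
hsv=cv2.cvtColor(np.ascontiguousarray(im),cv2.COLOR_RGB2HSV)
r[:,:430]=0;g[:,:430]=0
for nm,k in(('ptr',r),('rider',g)):
    v,u=np.nonzero(k);W,P=wp(d,u,v,s['tool_pos'],s['orientation'])
    ok=(W[:,0]>.53)&(W[:,0]<.58);W=W[ok];v=v[ok];u=u[ok]
    print(nm,len(u),'u',u.min(),u.max(),'v',v.min(),v.max(),'z',np.percentile(W[:,2],[2,50,98]).round(4),'x',np.percentile(W[:,0],[2,50,98]).round(4),'y',W[:,1].min().round(4))
    if nm=='ptr':
        t=u>=u.max()-5;print(' tip v',v[t].mean(),'z',np.median(W[t,2]).round(4),'x',np.median(W[t,0]).round(4))
    else:
        gg=k[v.min():v.max(),u.min():u.max()]
        # white line
        b=(u.min(),v.min(),u.max(),v.max());sub=I[b[1]:b[3]+1,b[0]:b[2]+1]
        wv,wu=np.nonzero((sub.min(2)>120)&(np.arange(sub.shape[1])[None]<sub.shape[1]*.55))
        W2,_=wp(d,wu+b[0],wv+b[1],s['tool_pos'],s['orientation'])
        print(' white',len(wv),'v',(wv+b[1]).min(),(wv+b[1]).max(),'z',np.median(W2[:,2]).round(4),'x',np.median(W2[:,0]).round(4))
x0,y0=440,130
cv2.imwrite('pics/'+f+'z.png',cv2.resize(im[y0:y0+150,x0:x0+200,::-1],None,fx=4,fy=4,interpolation=cv2.INTER_CUBIC))
E
python3 meas.py w11;  python3 meas.py w10
```

```text
ptr 288 u 479 510 v 218 232 z [0.171  0.1721 0.1746] x [0.5528 0.5568 0.5617] y -0.4721
 tip v 224.28205128205127 z 0.1734 x 0.5573
rider 345 u 549 591 v 155 165 z [0.2042 0.2053 0.2058] x [0.5515 0.5546 0.5595] y -0.4929
ptr 274 u 480 510 v 211 224 z [0.175  0.1759 0.1784] x [0.5534 0.5566 0.562 ] y -0.4712
 tip v 217.63636363636363 z 0.1769 x 0.5568
rider 138 u 607 639 v 3 8 z [0.2566 0.2572 0.2577] x [0.5515 0.5537 0.5597] y -0.4873Traceback (most recent call last):
  File "meas.py", line 25, in <module>
    print(' white',len(wv),'v',(wv+b[1]).min(),(wv+b[1]).max(),'z',np.median(W2[:,2]).round(4),'x',np.median(W2[:,0]).round(4))
                               ~~~~~~~~~~~~~^^
    return umr_minimum(a, axis, None, out, keepdims, initial, where)
ValueError: zero-size array to reduction operation minimum which has no identity
Traceback (most recent call last):
  File "meas.py", line 25, in <module>
    print(' white',len(wv),'v',(wv+b[1]).min(),(wv+b[1]).max(),'z',np.median(W2[:,2]).round(4),'x',np.median(W2[:,0]).round(4))
                               ~~~~~~~~~~~~~^^
ValueError: zero-size array to reduction operation minimum which has no identity
```

```bash
python3 - <<'E'
from red import *
im=cv2.imread('pics/w11.png');d=np.load('pics/w11.npy');s=robot.read_state()
cv2.imwrite('pics/w11z.png',cv2.resize(im[130:280,440:640],None,fx=4,fy=4,interpolation=cv2.INTER_CUBIC))
for u,v in((560,182),(555,182),(565,182),(555,170),(555,190),(555,195),(512,229),(505,229),(490,229)):
    W,P=wp(d,np.array([u]),np.array([v]),s['tool_pos'],s['orientation']);print(u,v,W[0].round(4),im[v,u])
E
```

```text
560 182 [ 0.5518 -0.4829  0.197 ] [103 105 107]
555 182 [ 0.552  -0.4811  0.1968] [104 105 108]
565 182 [ 0.5512 -0.4845  0.1973] [104 104 108]
555 170 [ 0.553  -0.4798  0.2015] [41 77 26]
555 190 [ 0.5521 -0.4825  0.1932] [42 81 27]
555 195 [ 0.5521 -0.4834  0.1909] [44 82 29]
512 229 [ 0.5572 -0.4743  0.1704] [17 24 99]
505 229 [ 0.5546 -0.4697  0.172 ] [ 31  40 216]
490 229 [ 0.5537 -0.4626  0.1724] [ 31  37 211]
```

View pics/w11z.png

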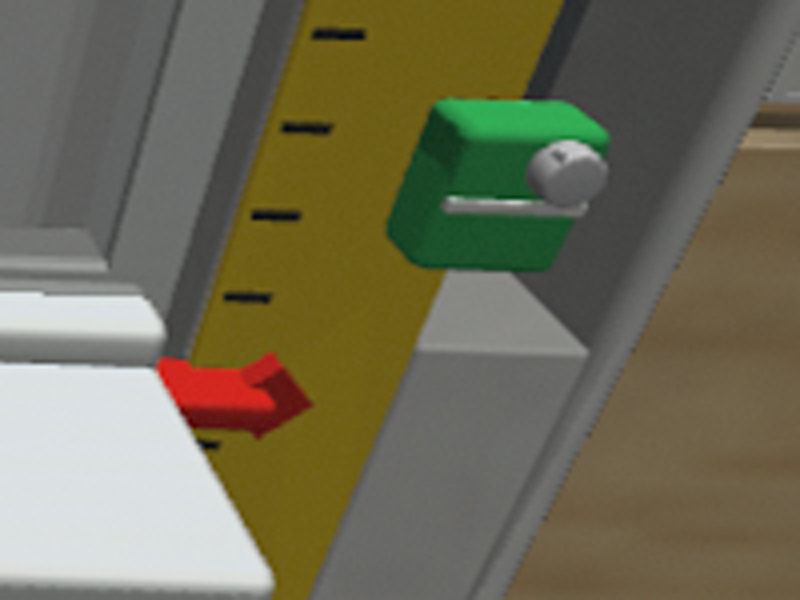

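```bash
python3 - <<'E'
from red import *
im=cv2.imread('pics/w11.png');d=np.load('pics/w11.npy');s=robot.read_state()
for u in (495,503,507,511,515,517):
  print(u)
  for v in range(216,242,2):
    b=im[v,u].astype(int)
    if b[2]>70 and b[1]<60:
        W,P=wp(d,np.array([u]),np.array([v]),s['tool_pos'],s['orientation']);print('  ',v,W[0].round(4),b[2])
E
```

```text
495
   222 [ 0.5596 -0.4669  0.1724] 199
   224 [ 0.5578 -0.4663  0.1724] 211
   226 [ 0.5562 -0.4657  0.1724] 211
   228 [ 0.5544 -0.465   0.1725] 212
   230 [ 0.4101 -0.3862  0.2661] 205
   232 [ 0.5537 -0.4653  0.1709] 130
   234 [ 0.5527 -0.465   0.1705] 99
   236 [ 0.5539 -0.466   0.1686] 90
503
   222 [ 0.5587 -0.47    0.173 ] 177
   224 [ 0.5579 -0.4699  0.1725] 178
   226 [ 0.5566 -0.4694  0.1723] 127
   228 [ 0.5555 -0.4692  0.1719] 214
   230 [ 0.554  -0.4686  0.1718] 207
   232 [ 0.5544 -0.4692  0.1705] 147
   234 [ 0.5542 -0.4694  0.1696] 100
   236 [ 0.553  -0.469   0.1693] 92
   238 [ 0.5564 -0.4713  0.1659] 98
507
   218 [ 0.5603 -0.4721  0.1742] 171
   220 [ 0.5587 -0.4715  0.1742] 178
   222 [ 0.5581 -0.4714  0.1735] 179
   224 [ 0.5568 -0.471   0.1733] 115
   226 [ 0.5569 -0.4714  0.1722] 97
   228 [ 0.5559 -0.4711  0.1718] 112
   230 [ 0.554  -0.4703  0.1719] 202
   232 [ 0.5525 -0.4698  0.1719] 150
   234 [ 0.5529 -0.4703  0.1705] 101
   236 [ 0.5528 -0.4706  0.1695] 94
511
   222 [ 0.5569 -0.4725  0.1743] 113
   224 [ 0.5563 -0.4725  0.1737] 102
   226 [ 0.5561 -0.4727  0.1727] 99
   228 [ 0.5566 -0.4733  0.1713] 98
   230 [ 0.5555 -0.473   0.171 ] 98
   232 [ 0.5575 -0.4745  0.1686] 99
   234 [ 0.5557 -0.4738  0.1687] 98
515
   228 [ 0.5575 -0.4756  0.1708] 113
   230 [ 0.5562 -0.4752  0.1706] 99
   232 [ 0.557  -0.476   0.1689] 101
517
   230 [ 0.5563 -0.4761  0.1706] 102
```

```bash
python3 -m handwheel '0 0 0.03 0 0 0;0 0 0.05 0 0 0;0 0 0.07 0 0 0;0 0 0.08 0 0 0;0 0 0.08 0 0 0'; python3 -m handwheel '0 0 0 0 0 0;0 0 0 0 0 0;0 0 0 0 0 0'
cat > m2.py <<'E'
from red import *
import sys
f=sys.argv[1]
s=robot.read_state();im,d=snap('wrist',f+'.png');s2=robot.read_state();print(s['tool_pos'],s2['tool_pos'],s['force'])
im=im[:,:,::-1].astype(int)
for u in range(509,519,2):
  o=[]
  for v in range(190,260):
    b=im[v,u]
    if b[2]>70 and b[1]<60:
        W,P=wp(d,np.array([u]),np.array([v]),s['tool_pos'],s['orientation']);o.append((v,W[0,2]))
  if o:o=np.array(o);print(u,'v',o[:,0].min(),o[:,0].max(),'z',o[:,1].min().round(4),o[:,1].max().round(4),o[:,1].mean().round(4))
g=(im[:,:,1]>70)&(im[:,:,1]>im[:,:,0]+25)&(im[:,:,1]>im[:,:,2]+25);g[:,:500]=0
v,u=np.nonzero(g);print('rider',u.min(),u.max(),v.min(),v.max())
wt=(im.min(2)>90)&(im.max(2)-im.min(2)<15)
for c in range(u.min()+8,u.max()-8,3):
    vv=[y for y in range(v.min()+8,v.max()) if wt[y,c]]
    if vv and len(vv)<8:
        W,P=wp(d,np.full(len(vv),c),np.array(vv),s['tool_pos'],s['orientation']);print('line',c,vv[0],vv[-1],W[:,2].mean().round(4),W[:,0].mean().round(4))
cv2.imwrite('pics/'+f+'z.png',cv2.resize(im[130:280,440:640].astype(np.uint8),None,fx=4,fy=4,interpolation=cv2.INTER_CUBIC))
E
python3 m2.py w12
```

```text
t: 14.75
tool_pos: [0.5721, -0.3859, 0.1533]
orientation: [2.568, 0.045, 1.801]
force: [-0.6, -0.1, -0.4]
opening: 0.0002
t: 15.05
tool_pos: [0.572, -0.3858, 0.1523]
orientation: [2.569, 0.044, 1.8]
force: [0.1, -0.2, 0.3]
opening: 0.0004
[ 0.57196769 -0.38575442  0.15234248] [ 0.57194139 -0.38570608  0.15226088] [ 0.06465774 -0.24533014  0.34877772]
509 v 221.0 236.0 z 0.1918 0.1994 0.1958
511 v 223.0 235.0 z 0.1925 0.1988 0.1954
513 v 226.0 234.0 z 0.1935 0.1979 0.1952
515 v 229.0 233.0 z 0.1934 0.1959 0.1947
517 v 231.0 231.0 z 0.1946 0.1946 0.1946
rider 520 566 207 245
line 531 231 233 0.1975 0.5515
line 534 231 233 0.1979 0.5511
line 537 231 233 0.1978 0.5513
line 540 231 233 0.1975 0.5518
line 543 231 233 0.1977 0.5515
line 546 232 233 0.1976 0.5514
line 549 232 233 0.1977 0.5512
```

View pics/w12z.png

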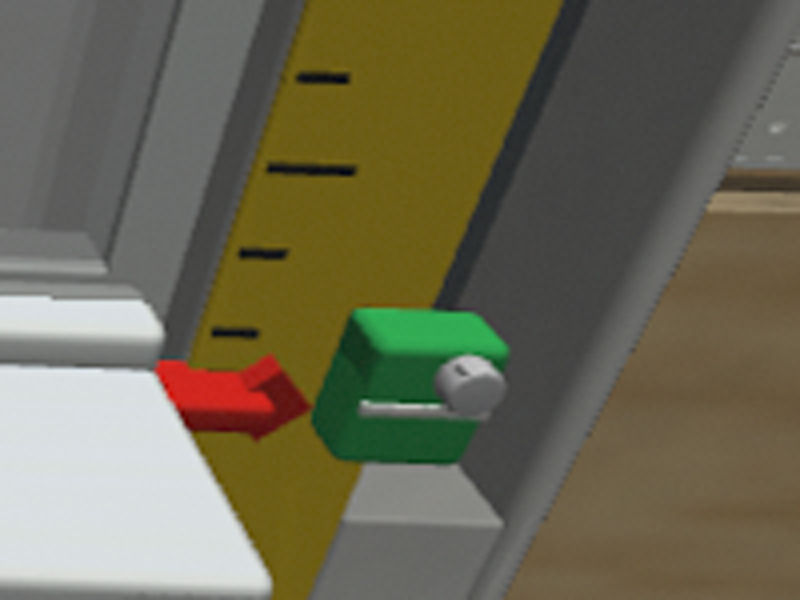

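```bash
python3 -m handwheel '0 0 0.005 0 0 0;0 0 0.009 0 0 0;0 0 0.009 0 0 0;0 0 0.009 0 0 0'
python3 m2.py w13; python3 - <<'E'
from h import *
for n in('scene','top'):
    im,_=snap(n,n+'13.png')
    a=cv2.imread('pics/%s13.png'%n)
    a=a[270:345,360:460] if n=='scene' else a[230:305,380:480]
    cv2.imwrite('pics/%s13c.png'%n,cv2.resize(a,None,fx=7,fy=7,interpolation=cv2.INTER_CUBIC))
    for q in('pointer','mark'):print(n,q,[(x['at'],round(x['conf'],2)) for x in robot.tip_of(n,q)[:2]])
E
```

```text
t: 15.5
tool_pos: [0.5718, -0.3855, 0.1546]
orientation: [2.57, 0.044, 1.8]
force: [-0.1, 0.0, -2.1]
opening: 0.0006
[ 0.57180968 -0.38547295  0.15464549] [ 0.57182416 -0.38547197  0.15465997] [-0.14762903  0.03591252 -2.05297658]
509 v 223.0 238.0 z 0.193 0.293 0.2029
511 v 226.0 237.0 z 0.1933 0.1992 0.1964
513 v 228.0 236.0 z 0.1941 0.1984 0.1962
515 v 231.0 234.0 z 0.1951 0.293 0.2201
517 v 234.0 234.0 z 0.1927 0.1927 0.1927
rider 518 565 211 249
line 529 235 236 0.1976 0.5519
line 532 235 236 0.198 0.5514
line 535 235 237 0.1976 0.5517
line 538 235 237 0.1977 0.5516
line 541 236 237 0.1977 0.5513
line 544 236 237 0.1971 0.5521
line 547 236 237 0.1979 0.551
scene pointer [([309.5, 416.0], 0.96), ([337.0, 314.3], 0.72)]
scene mark [([315.2, 414.6], 0.67), ([305.4, 414.2], 0.39)]
top pointer [([271.0, 430.1], 0.89)]
top mark [([268.5, 434.2], 0.51), ([262.1, 351.2], 0.21)]
```

View pics/w13z.png

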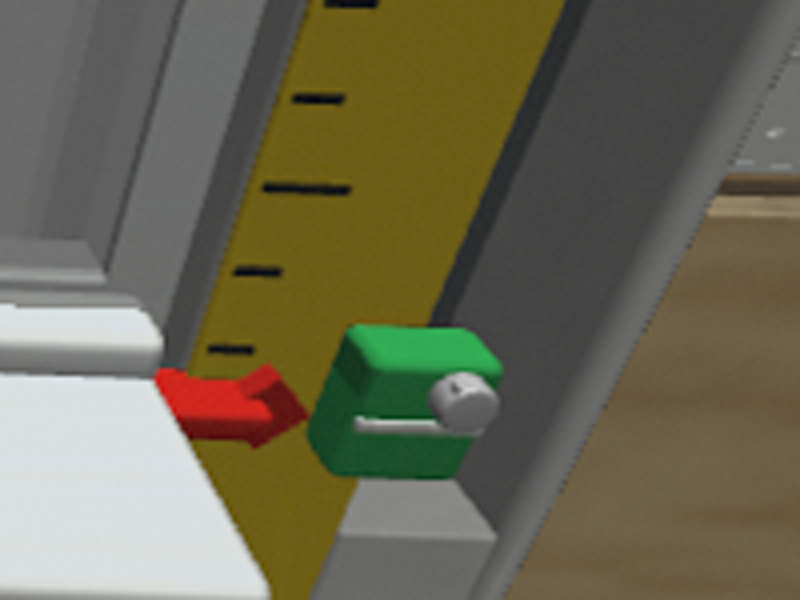

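View pics/scene13c.png

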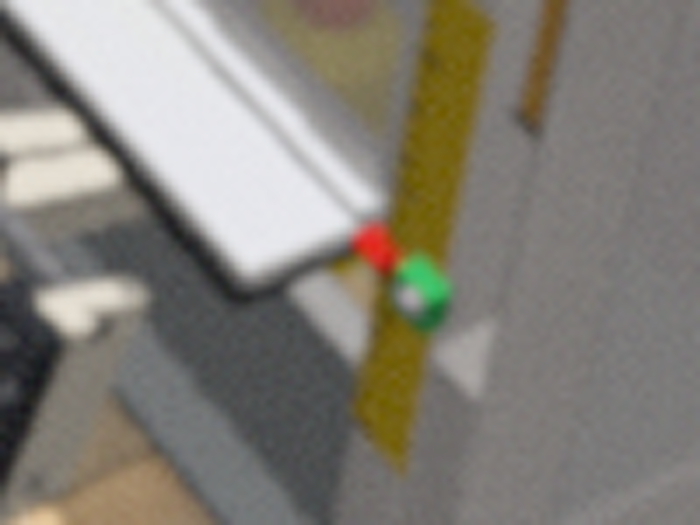

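```bash
python3 -m handwheel '0 0 0.003 0 0 0;0 0 0.006 0 0 0;0 0 0.006 0 0 0;0 0 0.006 0 0 0'
python3 m2.py w14;python3 m2.py w14b
```

```text
t: 16.25
tool_pos: [0.5719, -0.3855, 0.1568]
orientation: [2.569, 0.044, 1.8]
force: [-0.8, -0.5, -0.8]
opening: 0.0009
[ 0.57190779 -0.38554022  0.15681164] [ 0.57191691 -0.38554268  0.15680751] [-0.76162367 -0.48592543 -0.75869921]
509 v 223.0 238.0 z 0.1953 0.2028 0.199
511 v 226.0 237.0 z 0.1958 0.2015 0.1987
513 v 228.0 236.0 z 0.1962 0.2004 0.1984
515 v 231.0 234.0 z 0.1973 0.1992 0.1985
517 v 234.0 234.0 z 0.1971 0.1971 0.1971
rider 515 563 215 253
line 529 239 241 0.1977 0.5515
line 532 239 241 0.1978 0.5515
line 535 240 241 0.1974 0.5517
line 538 240 241 0.1976 0.5515
line 541 240 241 0.1978 0.5513
line 544 240 241 0.1978 0.5514
line 547 230 241 0.2014 0.5508
[ 0.57191691 -0.38554268  0.15680751] [ 0.57191528 -0.38554596  0.15677011] [-1.32832807  0.89906038 -0.64966501]
509 v 224.0 238.0 z 0.1952 0.2025 0.1988
511 v 226.0 237.0 z 0.1959 0.2014 0.1987
513 v 229.0 236.0 z 0.1958 0.2001 0.1981
515 v 231.0 234.0 z 0.1973 0.1989 0.1982
rider 515 563 215 253
line 529 239 241 0.1979 0.5512
line 532 239 241 0.1976 0.5518
line 535 239 241 0.1978 0.5515
line 538 240 241 0.1979 0.5511
line 541 240 241 0.1979 0.5511
line 544 240 241 0.1972 0.5522
line 547 230 241 0.2014 0.5508
```

View pics/w14z.png

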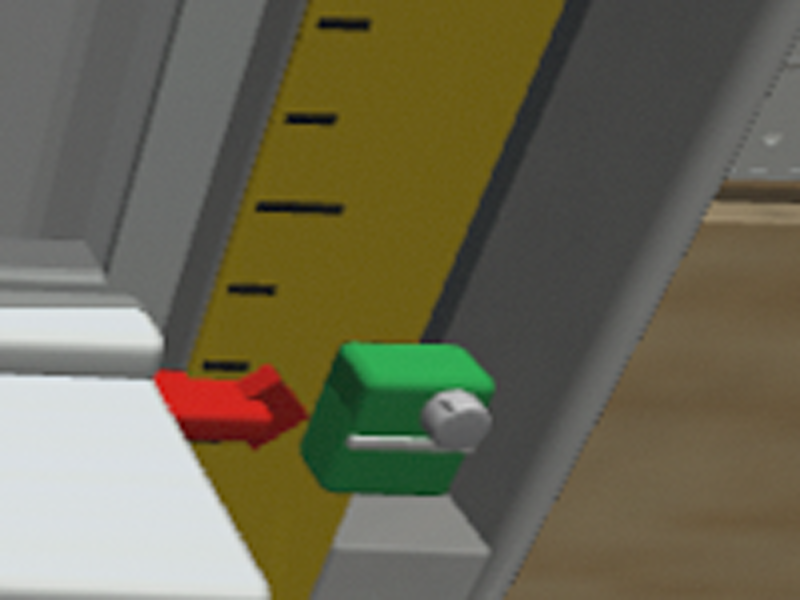

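```bash
python3 -m handwheel '0 0 -0.03 0 0 0;0 0 -0.06 0 0 0;-0.06 0 -0.06 0 0 0;-0.15 0 -0.06 0 0 0;-0.2 0 -0.06 0 0 0'
python3 -m handwheel '0 0 0 0 0 0;0 0 0 0 0 0;0 0 0 0 0 0'
python3 - <<'E'
from red import *
s=robot.read_state();im,d=snap('wrist','w15.png');snap('scene','s15.png');print(s['tool_pos'],s['force'])
cv2.imwrite('pics/w15z.png',cv2.resize(cv2.imread('pics/w15.png')[100:250,420:620],None,fx=4,fy=4,interpolation=cv2.INTER_CUBIC))
E
```

```text
t: 16.85
tool_pos: [0.5109, -0.3852, 0.1377]
orientation: [2.57, 0.043, 1.801]
force: [0.2, -0.7, -0.2]
opening: 0.0005
t: 17.15
tool_pos: [0.5124, -0.3855, 0.1386]
orientation: [2.569, 0.044, 1.8]
force: [0.0, -0.3, 0.0]
opening: 0.0006
[ 0.51238762 -0.38553786  0.13855004] [ 0.0294105  -0.34703278  0.00653224]
```

View pics/w15.png

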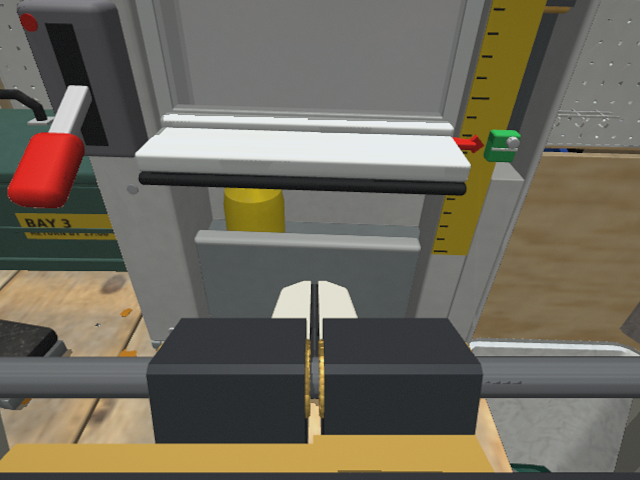

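View pics/s15.png

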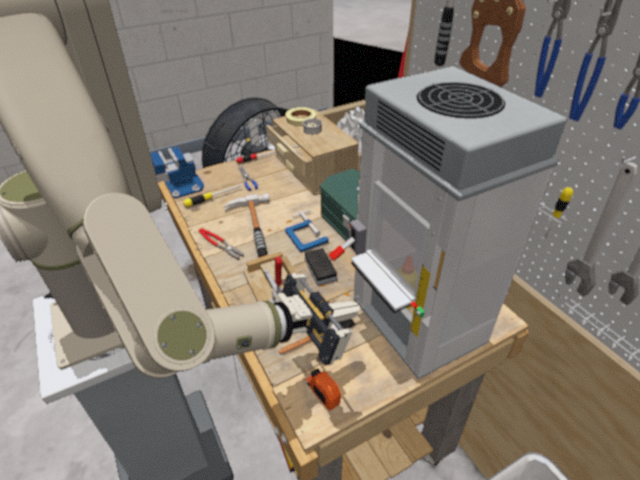

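```bash
python3 - <<'E'
from red import *
s=robot.read_state();im=cv2.imread('pics/w15.png').astype(int);d=np.load('pics/w15.npy')
for u in range(472,488):
  v=np.array([v for v in range(125,165) if im[v,u,2]>70 and im[v,u,1]<60 and im[v,u,0]<60])
  if len(v): W,P=wp(d,np.full(len(v),u),v,s['tool_pos'],s['orientation']);print(u,v.min(),v.max(),'zmin/max/mean',W[:,2].min().round(4),W[:,2].max().round(4),W[:,2].mean().round(4),'x',np.median(W[:,0]).round(4))
for u in range(490,510,3):
  v=np.array([v for v in range(140,165) if im[v,u].min()>85 and np.ptp(im[v,u])<25])
  if len(v): W,P=wp(d,np.full(len(v),u),v,s['tool_pos'],s['orientation']);print('line',u,v.min(),v.max(),W[:,2].mean().round(4),W[:,0].mean().round(4))
E
```

```text
472 137 152 zmin/max/mean 0.1917 0.2007 0.1981 x 0.5555
473 137 152 zmin/max/mean 0.1934 0.277 0.203 x 0.5557
474 136 152 zmin/max/mean 0.1936 0.2019 0.1984 x 0.5563
475 135 151 zmin/max/mean 0.1937 0.202 0.1989 x 0.5565
476 136 150 zmin/max/mean 0.1945 0.2022 0.1987 x 0.5566
477 137 150 zmin/max/mean 0.1944 0.2018 0.1983 x 0.5567
478 138 149 zmin/max/mean 0.195 0.2013 0.1983 x 0.5569
479 139 148 zmin/max/mean 0.1959 0.2014 0.1985 x 0.5562
480 140 147 zmin/max/mean 0.1961 0.2003 0.1983 x 0.5569
481 142 147 zmin/max/mean 0.1965 0.1995 0.1981 x 0.5561
482 143 146 zmin/max/mean 0.1969 0.1995 0.198 x 0.5567
483 145 145 zmin/max/mean 0.1976 0.1976 0.1976 x 0.5567
line 493 148 149 0.1978 0.5516
line 496 148 164 0.1844 0.5708
line 499 148 164 0.1866 0.5675
line 502 148 164 0.1866 0.5677
line 505 148 164 0.1867 0.5675
line 508 140 164 0.1945 0.5582
```

View pics/w15z.png

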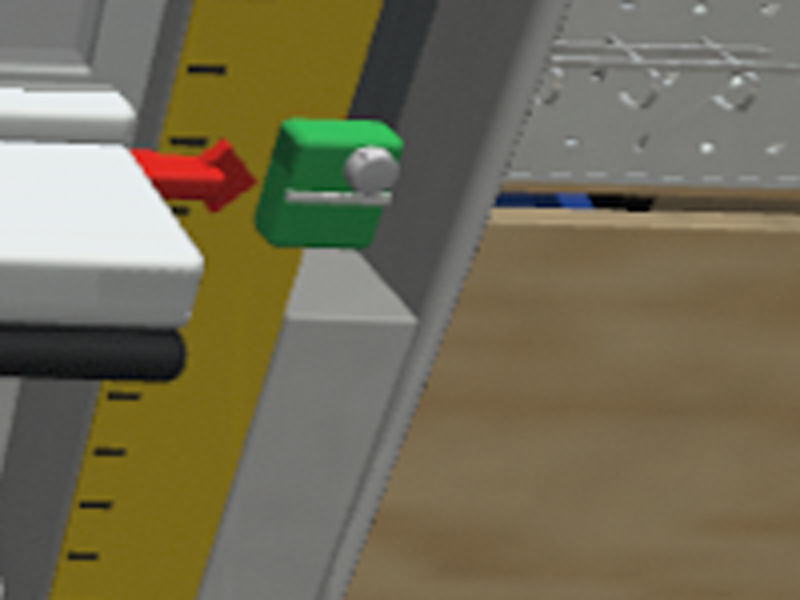

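```bash
python3 -c "
from plant import robot
print(robot.read_state()['force'].round(1));print(robot.close_job())"
```

```text
[-0.1  0.7  0. ]
the job is handed in; nothing more can be done
None
```

I switched the fan on, raised the window to the working mark, and handed the job in at about 17 s of the 48 s allowed.

**Fan switch:** I pushed the red lever down to its stop. The wrist force rose to about 32 N there, and the lever measured about 0.53 rad below level. The last wrist picture still shows it down.

**Window:** I raised it with the shut fingers under the nylon strip, without pinching the lip. After I backed the fingers away, the pointer tip measured z = 0.198 m and the white line on the green rider 0.1978 m. The rider had not moved, and the force on the tool was near zero.

**What went wrong or disagreed:**
- **First lever push:** the fingertips stopped about 36 mm short of where the stated tool point puts them, so they jammed on the lever's end. The force reached about 45 N for a moment, on the fingers rather than the gripper body. I backed off, measured the offset with the wrist camera, and the second push worked.
- **Wrist reading while moving:** one set of heights, taken while the arm was still settling, came out about 15 mm too high, so I measured again with the arm still.
- **Network estimates:** from the scene and top cameras these were a few pixels off for the pointer and mark. I relied on wrist depth instead.

**Other items:** in the last pictures the bench items in view looked where they had been. I did not measure them individually, and the offcut and part of the brush were hidden in those views.

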